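# Pack the levelling foot and load the sloping sample feeder

### The arm

A 6-joint arm with a two-finger parallel gripper is mounted at the origin on the work surface. World frame = base frame: x ahead of the robot, y to its left, z up, the work surface at z = 0. Lengths are in m, angles in rad, forces in N, time in s.
With the tool pointing down it reaches from about 0.35 to 0.95 m from the base axis. Payload 17.4 kg.
Tool frame: the origin (TCP) lies on the centre line of the jaws, within the pads' length; the fingertips stand 22 mm ahead of it and the grasp point (between the pads) lies 3 mm ahead of it; z points along the fingers, y is the direction in which the jaws open and shut (so a half turn about z gives the same grasp; the last joint's range is limited). The gripper opens to 93 mm and grips with 3 to 60 N. Pads are 15 mm wide; open, the fingers measure 128 mm over their backs; the gripper's body (75 mm by 188 mm) begins 65 mm behind the grasp point.
Start: joints at [-0.038, 0.116, 1.442, -0, 1.584, -0.038], TCP at [0.675, -0, 0.241] pointing down, gripper open.
Joint ranges: [-2.83, 2.83], [-0.83, 2.19], [0.07, 2.5], [-1.14, 4.28], [0.01, 3], [-2.97, 2.97]. Speed limits (rad/s): [1.89, 1.89, 2.22, 3.14, 3.14, 3.14].

### API

Orientations are given as a unit quaternion [w, x, y, z].
In Python, from cell import * gives the robot as it stands. The module is installed in compiled form; this text tells all that it offers.
- The arm moves only by the shell command python3 -m inch 'ROWS'. ROWS is text: rows parted by semicolons, each of 5 numbers parted by spaces: the shift along the world's x, y, z in m, then the turn about the world's z in degrees, then the closure in counts, from 0 (fully open) to 255 (shut). A call has 1 to 8 rows; each row is the pose to reach, as a shift and turn from the pose commanded when the call began; what a row does not reach only later rows make up. A row lasts 1/10 s, in which the tool goes at most 50 mm and 8.59 degrees, less where a joint would pass 70% of its speed; a pose out of reach is approached as far as the arm can. A call with a gripper value outside its range is refused whole. The fingers move at their own pace and stop on an object; the grip force is fixed at half the most. Time passes only in rows, so rows that repeat a pose let the fingers close. It gives the time, the measured TCP pose, the force and the opening at its end, in the units of the state.
- get_state(): the state, without advancing time (a new reading comes with each control period).
- read_camera(name): name is "scene" or "side" or "wrist"; returns (picture, depth): 384x512x3 uint8, blue, green, red; 384x512 float32, m along the optical axis (not along the pixel's ray), 0 where there is no reading.
- camera_info(name): a dict with "K" (3x3 intrinsics, pixels), "rvec" (rotation vector, rad) and "tvec" (3), from world to camera coordinates, as OpenCV has them. Camera axes: x right, y down, z forward; pixel columns grow to the right and rows downward; lengths in m; the calibration is good to about 2 mm. A picture is of the moment at which its call begins: read the wrist's pose just before it. camera_info takes no time and is no camera call; for the wrist camera it gives the pose at the moment of the call.
- close_job(): hands the job in, once; it reports no verdict.
The state is a dict: "time_s": time; "joints": joint angles; "qd": joint speeds; "joint_efforts": joint torques, N m; "position": TCP position; "ee_rot": TCP orientation; "ft_force": force on the tool from outside, world axes, zero at the start; "wrist_torque": the same for the moment, N m; "width": finger opening in m.
Only numpy, scipy, OpenCV 4.12 (cv2) and the standard library are available. Lean on these libraries where they do the work, as an engineer would, in place of code of your own. Each camera call takes 0.05 s, during which the arm holds its last target.

### The job

Get the sample feeder ready: first swing the sampling arm clear of the loading trough, right round to the rail's low end, then try the packing plates under the levelling foot from thin to thick and leave in place, under the middle of the foot, the thickest one that slides in, with all the others lying on the rubber mat. Only then load every vial carrier on the bench into the sloping rail tube, nose first down the slope and wholly inside the tube, and at last swing the arm back home to its stop over the trough. Leave the beaker and the bottle alone.

Things in the scene. Friction and masses are not known exactly. Their poses are not given: they have to be found in the camera images.
- feeder: the sample feeder, fixed to the bench: grey base 160 x 280 x 20 mm carrying the sloping rail tube, the sampling arm's pillar and, on its robot-facing side, a levelling foot. Origin on the bench under the rail; its x points to the far side (away from the robot at yaw 0), y towards the rail's high end.
- foot_spot (a point): point on the bench straight below the centre of the levelling foot: a rigid black pad (foot_c0) 40 mm (feeder x) x 44 mm (feeder y) x 12 mm high that hangs over the bare bench. The gap under it is between 9 and 19 mm, differs each time and is not given: find it by trying plates. The feeder's base, 20 mm beyond this point, stops plates that go in. A bracket above the pad is 60 mm high.
- foot_front (a point): point on the bench below the middle of the foot's front edge (20 mm from foot_spot towards feeder -x, the robot's side), where plates lying flat on the bench are slid in, lengthwise along feeder +x.
- rail: the low-friction aluminium rail, sloping 20 degrees. Origin mid-floor at the tube's mouth; x runs down the slope, y across, z square to the floor. Tube: x 0 to 190 mm (end wall), 36 mm wide inside, 34 mm high, two 4 mm lips on top with a 20 mm slot between. Above the mouth (x -85 to 0) an open loading trough with guides 8 mm high, 43 narrowing to 36 mm apart; a carrier let go there slides into the tube.
- sampler (a joint): angle of the sampling arm about its upright hinge: 0 = home at its stop, over the loading trough; grows counter-clockwise seen from above (the arm's tip passes the robot's side of the feeder) to 2.3 rad at the other stop, over the rail's low end. Friction holds it where it is left; about 2 N at the knob moves it.
- sampler_knob (a point): middle of the upright round black knob (18 mm across, 40 mm high) on the tip of the sampling arm, 167 mm from the hinge axis. The white arm, 30 mm wide and 16 mm thick, lies below: its top is 20 mm below this point.
- sampler_hinge (a point): point on the arm's upright hinge axis.
- mat: black rubber mat, 170 x 360 x 2 mm, fixed to the bench, on which the packing plates lie. Origin at the centre of its underside, x along its short side, y along its long side.
- plate8: aluminium packing plate 120 mm long, 24 mm wide, 8 mm thick, lying flat. Origin at the centre of its underside, x along its length.
- plate11: aluminium packing plate 120 mm long, 24 mm wide, 11 mm thick, lying flat. Origin at the centre of its underside, x along its length.
- plate14: aluminium packing plate 120 mm long, 24 mm wide, 14 mm thick, lying flat. Origin at the centre of its underside, x along its length.
- plate17: aluminium packing plate 120 mm long, 24 mm wide, 17 mm thick, lying flat. Origin at the centre of its underside, x along its length.
- carrier1: grey plastic vial carrier (may be absent): 44 mm long, a block 32 x 32 mm and 30 mm high (centre 6 mm behind the origin) with a narrow nose 14 mm wide and 12 mm long at its front and a round 12 mm cap 7 mm high on top of the block. Origin at the middle of its length on the underside; x points to the nose.
- carrier2: grey plastic vial carrier (may be absent): 44 mm long, a block 32 x 32 mm and 30 mm high (centre 6 mm behind the origin) with a narrow nose 14 mm wide and 12 mm long at its front and a round 12 mm cap 7 mm high on top of the block. Origin at the middle of its length on the underside; x points to the nose.
- carrier3: grey plastic vial carrier (may be absent): 44 mm long, a block 32 x 32 mm and 30 mm high (centre 6 mm behind the origin) with a narrow nose 14 mm wide and 12 mm long at its front and a round 12 mm cap 7 mm high on top of the block. Origin at the middle of its length on the underside; x points to the nose.
- carrier4: grey plastic vial carrier (may be absent): 44 mm long, a block 32 x 32 mm and 30 mm high (centre 6 mm behind the origin) with a narrow nose 14 mm wide and 12 mm long at its front and a round 12 mm cap 7 mm high on top of the block. Origin at the middle of its length on the underside; x points to the nose.
- beaker: glass beaker, 64 mm across, 85 mm high; leave alone.
- reagent: amber glass bottle, 60 mm across, 130 mm high; leave alone.
Things that resemble listed ones, but are neither listed nor needed, are in the scene too. Leave any red look-alike of the carrier1 alone. Leave any blue look-alike of the carrier3 alone.

How it is judged:
By the outcome, as a careful person would: the job done as asked, in the order asked, and still so for the second after the job is handed in, with the robot touching nothing.
Of carrier1, carrier2, carrier3, carrier4 only 2 to 4 are there at a start; the rules pass over those that are not, and their reading is None.
At some moment in a run one of carrier1, carrier2, carrier3, carrier4 may be knocked a few centimetres aside while the robot is not near it.
It also fails if it takes over 210 s, if anything falls off the work surface, if the arm or the gripper's body presses on something with over 40 N, if the wrist force passes 120 N, or if a joint passes its speed limit or range.

## Working session

There is one attempt and no reset: what is moved stays moved. The work goes in short steps, Python scripts to look and compute and a shell command to move; the robot and the scene stay as the last step left them, time stands still between calls to the robot, and variables do not carry over. Pictures are saved under pics/ and viewed, and the job is handed in when it is done.

```bash
mkdir -p pics; cat > h.py <<'E'
import numpy as np, cv2
from cell import *
def P(name):
    i=camera_info(name); R,_=cv2.Rodrigues(np.array(i["rvec"],float)); return np.array(i["K"]),R,np.array(i["tvec"],float).ravel()
def cloud(name,d,cam=None):
    K,R,t=cam or P(name); v,u=np.mgrid[0:d.shape[0],0:d.shape[1]]
    p=np.stack([(u-K[0,2])/K[0,0]*d,(v-K[1,2])/K[1,1]*d,d],-1)
    return (p-t)@R
def proj(cam,p):
    K,R,t=cam; c=R@np.asarray(p,float)+t; q=K@c; return q[:2]/q[2]
def onz(cam,u,v,z):
    K,R,t=cam; ray=R.T@np.array([(u-K[0,2])/K[0,0],(v-K[1,2])/K[1,1],1]); c=-R.T@t
    return c+ray*(z-c[2])/ray[2]
E
python3 - <<'E'
from h import *
s=get_state(); print({k:np.round(v,4) for k,v in s.items()})
for n in ["scene","side","wrist"]:
    K,R,t=P(n); im,d=read_camera(n); np.savez(f"pics/{n}0.npz",im=im,d=d,K=K,R=R,t=t); cv2.imwrite(f"pics/{n}0.png",cv2.resize(im,(800,600),interpolation=cv2.INTER_CUBIC)); print(n,-R.T@t,K[0,0])
E
```

```text
{'time_s': np.float64(0.0), 'joints': array([-0.0378,  0.1165,  1.4423, -0.    ,  1.584 , -0.0378]), 'qd': array([-0.0017,  0.001 , -0.0009,  0.0013,  0.0005, -0.0019]), 'joint_efforts': array([-2.40000e-03, -7.21266e+01, -6.22612e+01,  7.78000e-02,
        2.39000e-02, -0.00000e+00]), 'position': array([ 0.6748, -0.    ,  0.2399]), 'ee_rot': array([-4.000e-04,  7.071e-01,  7.071e-01, -4.000e-04]), 'ft_force': array([ 0.3358,  0.1098, -0.1532]), 'wrist_torque': array([ 0.014 , -0.0162,  0.011 ]), 'width': np.float64(0.093)}
scene [1.24701981 0.83946335 0.89109149] 405.7915958619035
side [-0.09729372 -0.69371923  1.04556207] 357.6097888632413
wrist [0.67349977 0.07365074 0.38369426] 271.2208507362591
```

View pics/scene0.png

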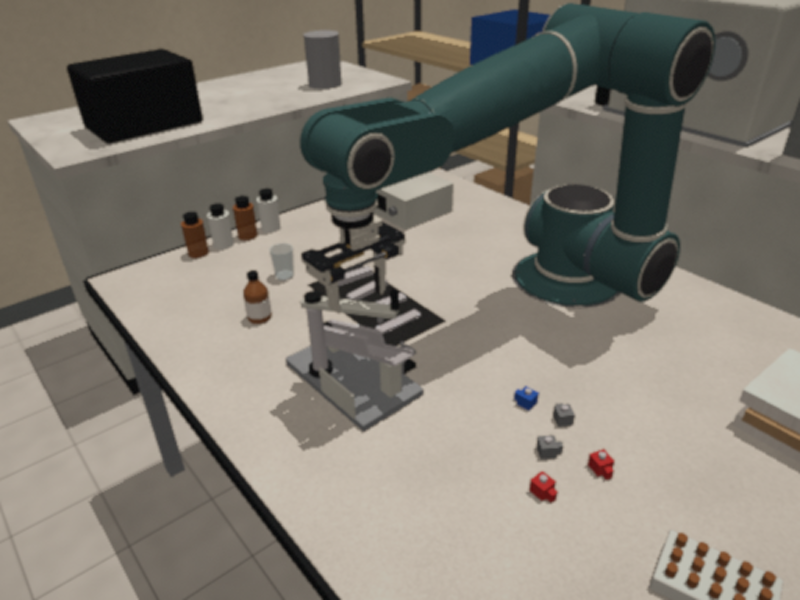

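View pics/side0.png

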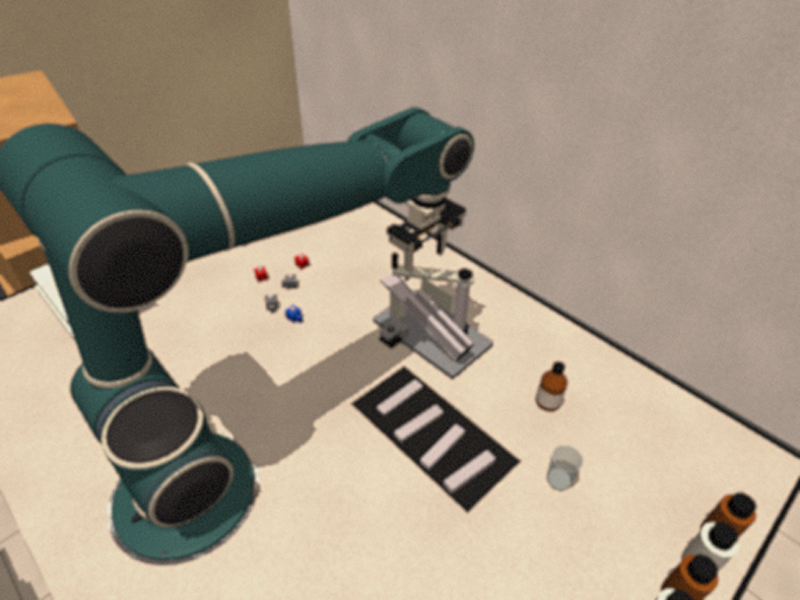

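View pics/wrist0.png

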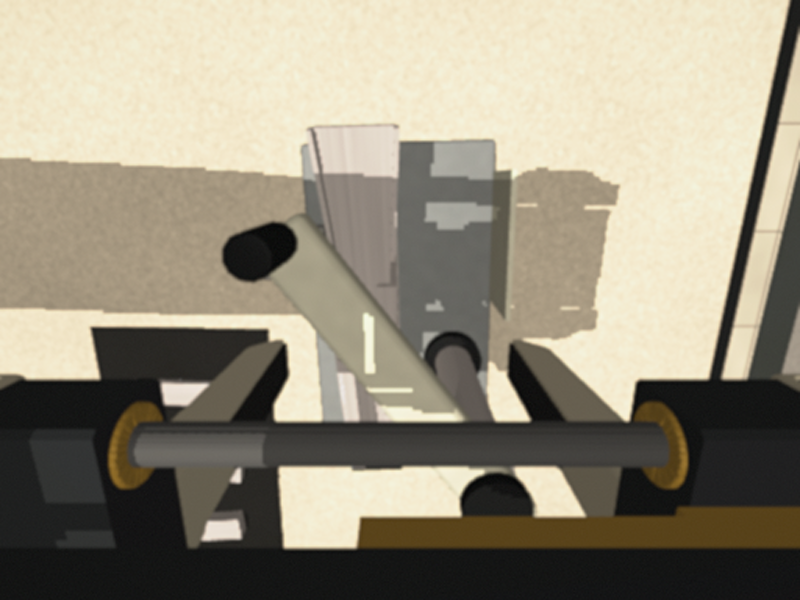

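```bash
python3 - <<'E'
from h import *
for n in ["scene","side","wrist"]:
    z=np.load(f"pics/{n}0.npz"); cam=(z['K'],z['R'],z['t']); W=cloud(n,z['d'],cam); np.save(f"pics/{n}0W.npy",W)
    ok=z['d']>0
    # top-down color rectification at real 3D points, world x right, y up, 2mm px
    H=np.zeros((600,500,3),np.uint8); 
    im=z['im']
    m=ok&(W[...,2]<0.27)&(W[...,2]>-0.05)
    p=W[m]; c=im[m]; o=np.argsort(p[:,2]); p=p[o]; c=c[o]
    u=((p[:,0]-0.2)/0.7*560).astype(int); v=((0.5-p[:,1])/0.0+0 if False else (0.45-p[:,1])/0.7*560).astype(int)
    H=np.zeros((600,760,3),np.uint8); g=(u>0)&(v>0)&(u<759)&(v<599)
    for du in (0,1):
        for dv in (0,1): H[v[g]+dv-1,u[g]+du]=c[g]
    for k in range(0,9):
        x=int((0.1*k)*800); cv2.putText(H,f"{0.2+0.1*k:.1f}",(x,10),0,.35,(0,255,0)); cv2.putText(H,f"{0.45-0.1*k:.2f}",(0,x+4),0,.35,(0,255,0))
    cv2.imwrite(f"pics/top_{n}.png",H)
E
```

```text
(no output)
```

View pics/top_side.png

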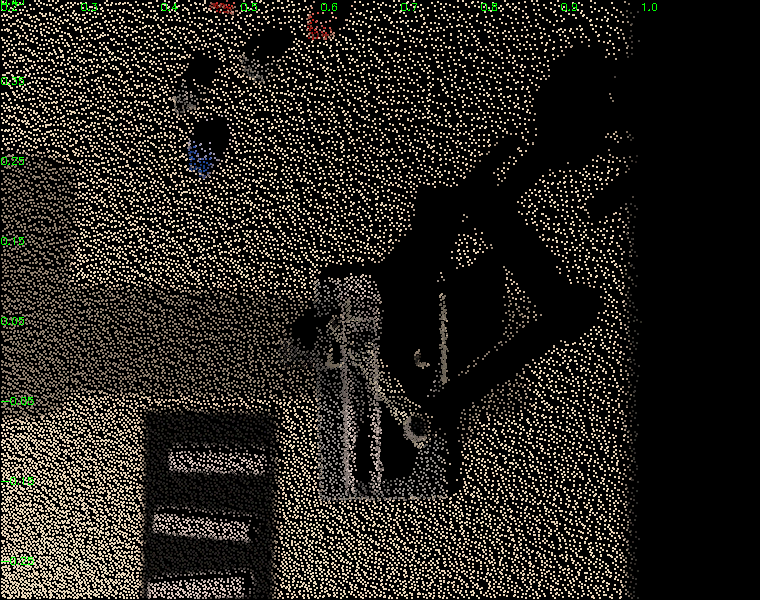

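View pics/top_scene.png

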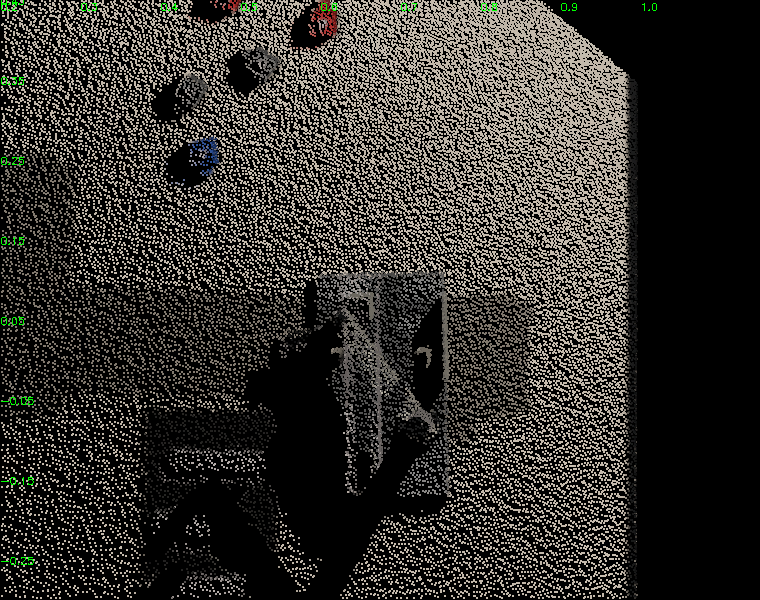

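View pics/top_wrist.png

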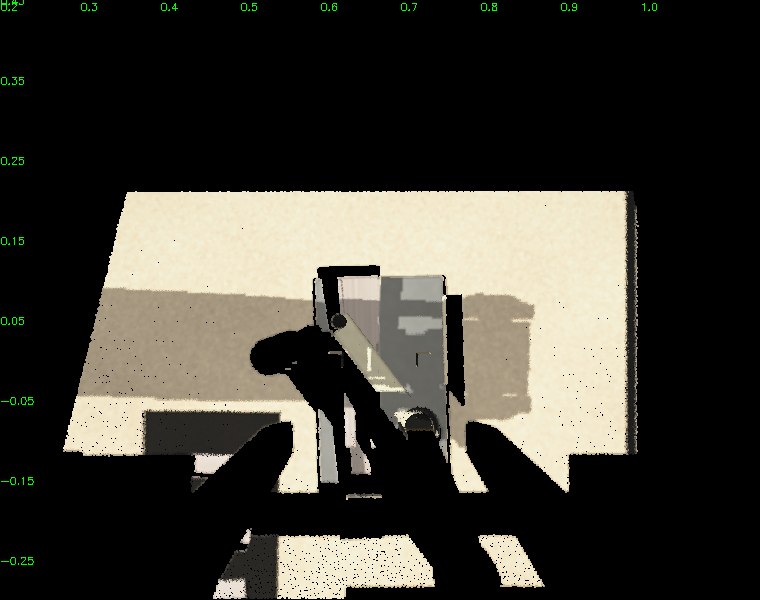

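```bash
python3 - <<'E'
from h import *
im=np.load("pics/scene0.npz")['im'][170:280,170:280]; im2=np.load("pics/side0.npz")['im'][150:250,230:330]
cv2.imwrite("pics/c1.png",np.hstack([cv2.resize(im,(400,400),interpolation=2),cv2.resize(im2,(400,400),interpolation=2)]))
W=np.load("pics/wrist0W.npy")
for (a,b) in [(250,255),(285,237),(320,260),(400,340),(450,345),(452,360),(497,497),(480,440),(420,390),(350,140),(350,200),(390,135),(315,135),(470,150),(440,210),(500,250),(345,440),(370,465),(325,400),(240,350),(310,200),(305,160),(510,490),(465,395)]:
    u,v=int(a*.64),int(b*.64); print((a,b),np.round(W[v,u],4))
E
```

```text
(250, 255) [0.6243 0.0489 0.244 ]
(285, 237) [0.6297 0.052  0.2198]
(320, 260) [0.6392 0.0394 0.2017]
(400, 340) [0.6747 0.0016 0.1996]
(450, 345) [ 0.7203 -0.0683  0.032 ]
(452, 360) [ 0.7184 -0.0711  0.0595]
(497, 497) [ 0.7221 -0.0759  0.2111]
(480, 440) [0.6882 0.029  0.318 ]
(420, 390) [ 0.6836 -0.0221  0.2032]
(350, 140) [0.6458 0.0952 0.1234]
(350, 200) [0.6435 0.0602 0.1114]
(390, 135) [0.6684 0.0978 0.1238]
(315, 135) [0.6256 0.0975 0.1259]
(470, 150) [0.7312 0.0957 0.0194]
(440, 210) [0.7083 0.0482 0.0203]
(500, 250) [0.7535 0.0196 0.0552]
(345, 440) [0.664 0.029 0.318]
(370, 465) [0.6684 0.0242 0.3186]
(325, 400) [ 0.6044 -0.131   0.0203]
(240, 350) [ 0.5201 -0.0873  0.0024]
(310, 200) [0.5995 0.0557 0.0202]
(305, 160) [0.5972 0.0881 0.0194]
(510, 490) [ 0.728  -0.0718  0.2105]
(465, 395) [ 0.7196 -0.0699  0.1198]
```

View pics/c1.png

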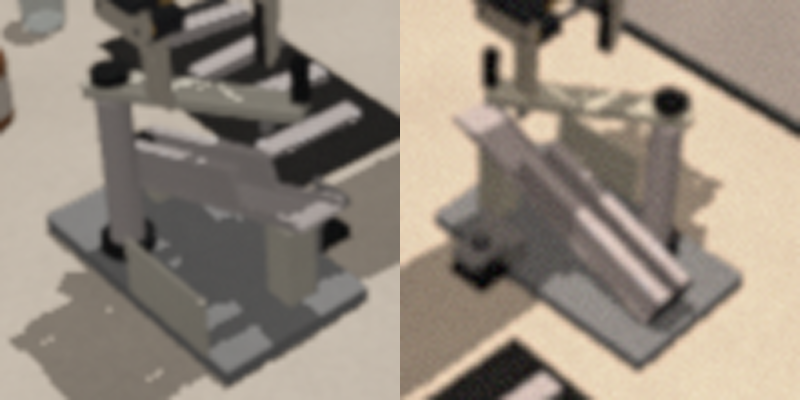

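```bash
python3 -m inch '0 0 0.05 0 0; 0 0 0.1 0 0; 0 -0.04 0.12 0 0; 0 -0.04 0.12 0 0; 0 -0.04 0.12 0 0'
cat >> h.py <<'E'
def snap(n,tag):
    cam=P(n); im,d=read_camera(n); W=cloud(n,d,cam); np.savez(f"pics/{tag}.npz",im=im,d=d,K=cam[0],R=cam[1],t=cam[2],W=W)
    cv2.imwrite(f"pics/{tag}.png",cv2.resize(im,(800,600),interpolation=cv2.INTER_CUBIC)); return im,d,W,cam
E
python3 - <<'E'
from h import *
im,d,W,cam=snap("wrist","w1"); print(get_state()['position'])
m=(d>0)&(W[...,2]>0.236)&(W[...,2]<0.25); p=W[m]; print(len(p))
q=p[(abs(p[:,0]-.62)<.03)&(abs(p[:,1]-.05)<.03)]; print(len(q),q.min(0),q.max(0),q.mean(0))
im,d,W,cam=snap("side","s1")
im,d,W,cam=snap("scene","sc1")
E
```

```text
time_s: 0.65
position: [0.675, -0.0405, 0.3603]
ee_rot: [-0.0, 0.708, 0.707, -0.0]
ft_force: [0.5, 0.9, -0.7]
width: 0.0932
[ 0.67490872 -0.03991155  0.35942003]
315
315 [0.61353774 0.03843863 0.23618373] [0.63124892 0.05585454 0.24448794] [0.62288533 0.04719756 0.24228912]
```

View pics/w1.png

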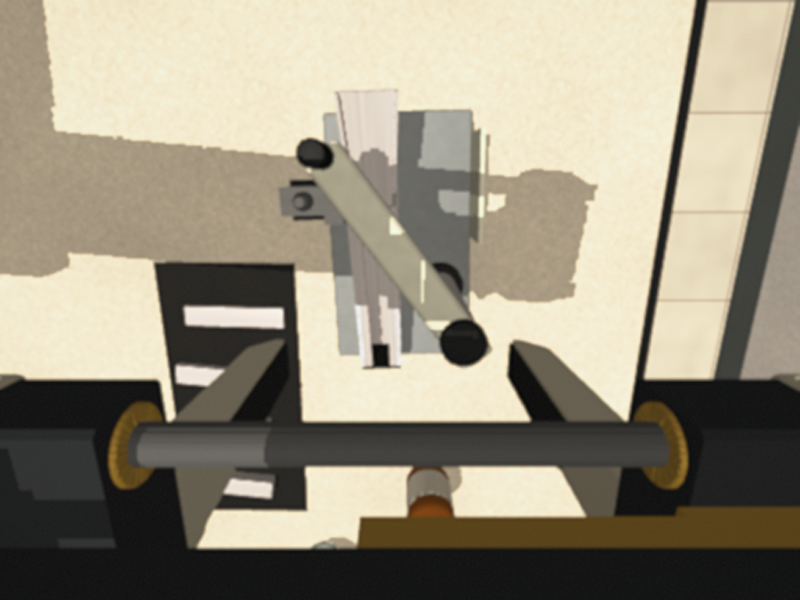

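View pics/s1.png

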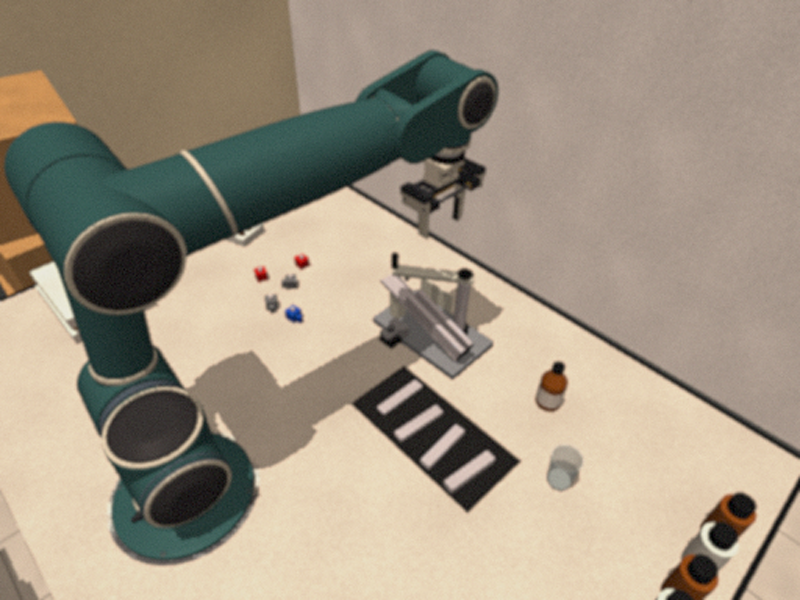

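```bash
python3 - <<'E'
from h import *
z=np.load("pics/w1.npz"); W=z['W'];d=z['d'];im=z['im']
def st(m,n):
    p=W[m]; print(n,len(p),np.round(p.min(0),4),np.round(p.max(0),4))
    if len(p)>30:
        r=cv2.minAreaRect((p[:,:2]*1000).astype(np.float32)); print('  rect',np.round(r[0],1),np.round(r[1],1),round(r[2],2))
x,y,h=W[...,0],W[...,1],W[...,2]; ok=d>0
st(ok&(abs(h-.02)<.003)&(x>.55)&(x<.8)&(y<.15)&(y>-.2),'base')
st(ok&(h>.206)&(h<.222)&(x>.69)&(x<.76)&(y>-.15)&(y<-.04),'hinge')
st(ok&(h>.05)&(h<.075)&(x>.5)&(x<.6)&(y>-.05)&(y<.1),'bracket')
st(ok&(h>.02)&(h<.05)&(x>.5)&(x<.58)&(y>-.05)&(y<.1),'pad')
for (a,b) in [(340,95),(396,93),(340,92),(397,91),(362,366),(399,366),(380,350),(380,345),(367,100),(372,180),(375,230),(370,320),(392,320),(303,203),(288,203),(303,185),(303,216)]:
    u,v=int(a*.64),int(b*.64); print((a,b),np.round(W[v,u],4))
c=im[80:260,170:320]; cv2.imwrite("pics/c2.png",cv2.resize(c,(750,600) if 0 else (600,720)[::-1][::-1],interpolation=2)[:600])
E
```

```text
base 6282 [ 0.5565 -0.1777  0.017 ] [0.7578 0.1034 0.023 ]
  rect [657.3 -37.6] [198.7 278.8] 1.49
hinge 743 [ 0.705  -0.1034  0.2062] [ 0.7405 -0.0677  0.2133]
  rect [722.8 -85.6] [35.4 35.4] 84.1
bracket 539 [ 0.5505 -0.0134  0.0501] [0.6    0.0251 0.0749]
  rect [575.    6.3] [38.3 49.7] 88.69
pad 105 [ 0.5529 -0.0112  0.0202] [0.579  0.0312 0.05  ]
  rect [565.9  10. ] [42.5 25.9] 89.72
(340, 95) [0.6258 0.0995 0.1255]
(396, 93) [0.6719 0.0995 0.1324]
(340, 92) [0.6255 0.1025 0.1217]
(397, 91) [0.6732 0.1006 0.1325]
(362, 366) [ 6.267e-01 -2.008e-01  2.000e-04]
(399, 366) [ 0.675  -0.1697  0.0669]
(380, 350) [ 0.6531 -0.1608  0.0433]
(380, 345) [ 0.6527 -0.1573  0.0326]
(367, 100) [0.6474 0.095  0.1241]
(372, 180) [0.6503 0.0316 0.1014]
(375, 230) [ 0.6578 -0.0021  0.2029]
(370, 320) [ 0.6411 -0.1216  0.0454]
(392, 320) [ 0.6668 -0.1063  0.0908]
(303, 203) [0.5785 0.0105 0.0737]
(288, 203) [0.5589 0.0093 0.0514]
(303, 185) [0.5688 0.0263 0.0246]
(303, 216) [ 0.5729 -0.0051  0.0521]
```

```bash
python3 - <<'E'
from h import *
im=np.load("pics/w1.npz")['im'][50:240,170:330]; cv2.imwrite("pics/c2.png",cv2.resize(im,None,fx=3.1,fy=3.1,interpolation=2))
E
```

```text
(no output)
```

View pics/c2.png

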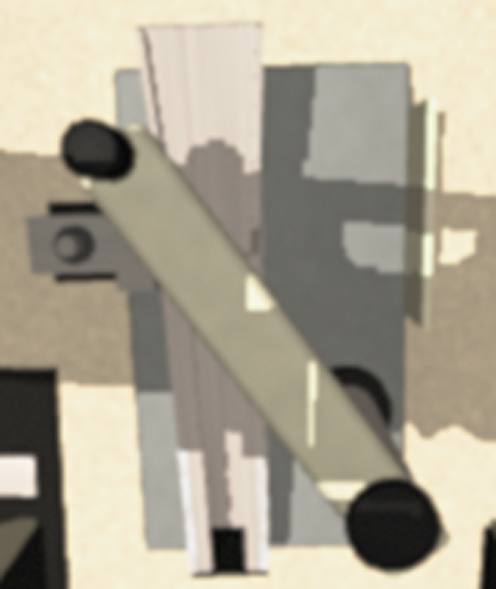

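```bash
python3 -m inch '-0.026 0.044 0 0 0; -0.0525 0.0872 -0.02 0 0; -0.0525 0.0872 -0.06 0 0; -0.0525 0.0872 -0.1 0 0; -0.0525 0.0872 -0.125 0 0; -0.0525 0.0872 -0.125 0 0; -0.0525 0.0872 -0.125 0 255; -0.0525 0.0872 -0.125 0 255'
python3 -m inch '0 0 0 0 255;0 0 0 0 255;0 0 0 0 255;0 0 0 0 255;0 0 0 0 255'
python3 - <<'E'
import numpy as np
c=np.array([.7228,-.0857]); 
k0=np.array([.6225,.0472]); a0=np.arctan2(*(k0-c)[::-1]); 
for n in range(0,17):
    a=a0+2.3*n/16; k=c+.1665*np.array([np.cos(a),np.sin(a)]); print(n,np.round(k,4),np.round(k-k0,4), np.round(k-(c+.1665*np.array([np.cos(a0+2.3*(n//8*8)/16),np.sin(a0+2.3*(n//8*8)/16)])),4))
E
```

```text
time_s: 1.6
position: [0.623, 0.0474, 0.2376]
ee_rot: [0.001, 0.707, 0.707, 0.001]
ft_force: [-0.7, -0.2, -0.4]
width: 0.0813
time_s: 2.1
position: [0.6225, 0.0472, 0.2357]
ee_rot: [0.0, 0.707, 0.707, 0.0]
ft_force: [0.1, 0.1, 0.2]
width: 0.0415
0 [0.6225 0.0472] [ 0. -0.] [0. 0.]
1 [0.6045 0.0315] [-0.018  -0.0157] [-0.018  -0.0157]
2 [0.5889 0.0133] [-0.0336 -0.0339] [-0.0336 -0.0339]
3 [ 0.5761 -0.0069] [-0.0464 -0.0541] [-0.0464 -0.0541]
4 [ 0.5664 -0.0287] [-0.0561 -0.0759] [-0.0561 -0.0759]
5 [ 0.5598 -0.0517] [-0.0627 -0.0989] [-0.0627 -0.0989]
6 [ 0.5566 -0.0754] [-0.0659 -0.1226] [-0.0659 -0.1226]
7 [ 0.5569 -0.0993] [-0.0656 -0.1465] [-0.0656 -0.1465]
8 [ 0.5605 -0.123 ] [-0.062  -0.1702] [0. 0.]
9 [ 0.5675 -0.1458] [-0.055 -0.193] [ 0.007  -0.0229]
10 [ 0.5777 -0.1674] [-0.0448 -0.2146] [ 0.0172 -0.0445]
11 [ 0.591  -0.1874] [-0.0315 -0.2346] [ 0.0304 -0.0644]
12 [ 0.6069 -0.2052] [-0.0156 -0.2524] [ 0.0464 -0.0823]
13 [ 0.6252 -0.2206] [ 0.0027 -0.2678] [ 0.0647 -0.0976]
14 [ 0.6455 -0.2332] [ 0.023  -0.2804] [ 0.085  -0.1102]
15 [ 0.6675 -0.2427] [ 0.045  -0.2899] [ 0.1069 -0.1198]
16 [ 0.6905 -0.249 ] [ 0.068  -0.2962] [0. 0.]
```

Fingers take ~1.2 s to close. Finish closing, then the first half of the arc.

```bash
python3 -m inch '0 0 0 0 255;0 0 0 0 255;0 0 0 0 255;0 0 0 0 255;0 0 0 0 255'
python3 -m inch '-0.018 -0.0157 0 0 255; -0.0336 -0.0339 0 0 255; -0.0464 -0.0541 0 0 255; -0.0561 -0.0759 0 0 255; -0.0627 -0.0989 0 0 255; -0.0659 -0.1226 0 0 255; -0.0656 -0.1465 0 0 255; -0.062 -0.1702 0 0 255'
```

```text
time_s: 2.6
position: [0.6226, 0.0471, 0.2356]
ee_rot: [0.0, 0.707, 0.707, 0.0]
ft_force: [1.9, -1.8, -0.8]
width: 0.0176
time_s: 3.4
position: [0.562, -0.1229, 0.2362]
ee_rot: [0.001, 0.707, 0.708, 0.003]
ft_force: [39.0, 13.1, -8.4]
width: 0.0173
```

```bash

python3 - <<'E'
import numpy as np
c=np.array([.7243,-.0851]); r=.1669
k0=np.array([.5605,-.123]) 
a0=np.arctan2(*(np.array([.6225,.0472])-c)[::-1])
for n in range(8,18):
    a=a0+2.3*n/16; k=c+r*np.array([np.cos(a),np.sin(a)]); print(n,np.round(k,4),np.round(k-k0,4))
E
```

```text
8 [ 0.562 -0.124] [ 0.0015 -0.001 ]
9 [ 0.5692 -0.1468] [ 0.0087 -0.0238]
10 [ 0.5797 -0.1684] [ 0.0192 -0.0454]
11 [ 0.5931 -0.1883] [ 0.0326 -0.0653]
12 [ 0.6092 -0.206 ] [ 0.0487 -0.083 ]
13 [ 0.6277 -0.2212] [ 0.0672 -0.0982]
14 [ 0.6482 -0.2337] [ 0.0877 -0.1107]
15 [ 0.6703 -0.243 ] [ 0.1098 -0.12  ]
16 [ 0.6935 -0.2491] [ 0.133  -0.1261]
17 [ 0.7173 -0.2519] [ 0.1568 -0.1289]
```

```bash
python3 -m inch '0.0087 -0.0238 0 0 255; 0.0192 -0.0454 0 0 255; 0.0326 -0.0653 0 0 255; 0.0487 -0.083 0 0 255; 0.0672 -0.0982 0 0 255; 0.0877 -0.1107 0 0 255'
python3 -m inch '0.022 -0.0093 0 0 255; 0.034 -0.0125 0 0 255; 0.034 -0.0125 0 0 255'
```

```text
time_s: 4.0
position: [0.6476, -0.2361, 0.2361]
ee_rot: [0.0, 0.708, 0.707, -0.002]
ft_force: [-9.6, -9.4, 7.3]
width: 0.0172
time_s: 4.3
position: [0.6781, -0.2446, 0.2353]
ee_rot: [-0.007, 0.707, 0.707, -0.003]
ft_force: [-60.6, 19.5, 17.0]
width: 0.0498
```

```bash
python3 -m inch '0.006 -0.001 0 0 0;0.006 -0.001 0 0 0;0.006 -0.001 0 0 0;0.006 -0.001 0 0 0;0.006 -0.001 0 0 0;0.006 -0.001 0 0 0'
python3 -m inch '0 0 0.05 0 0;0 0 0.10 0 0; 0 -0.05 0.12 0 0; 0 -0.05 0.12 0 0'
python3 - <<'E'
from h import *
im,d,W,cam=snap("wrist","w2"); 
x,y,h=W[...,0],W[...,1],W[...,2]
for lo,hi in [(.236,.26),(.195,.206)]:
    m=(d>0)&(h>lo)&(h<hi)&(y<-.1)&(x<.8)&(x>.55); q=W[m]; print(len(q)); 
    if len(q): print(q.min(0),q.max(0),q.mean(0))
E
```

```text
time_s: 4.9
position: [0.6883, -0.2473, 0.2356]
ee_rot: [0.0, 0.707, 0.707, 0.0]
ft_force: [-0.1, -0.5, -0.3]
width: 0.092
time_s: 5.3
position: [0.6881, -0.3007, 0.3593]
ee_rot: [0.002, 0.708, 0.706, 0.0]
ft_force: [-1.3, 0.1, -0.6]
width: 0.0932
282
[ 0.65112086 -0.24950562  0.2369115 ] [ 0.66882968 -0.23200428  0.24454826] [ 0.66023192 -0.24057998  0.24243958]
3905
[ 0.64569616 -0.24876523  0.19536681] [ 0.72438526 -0.12090487  0.20521635] [ 0.68651506 -0.17652973  0.2023341 ]
```

View pics/w2.png

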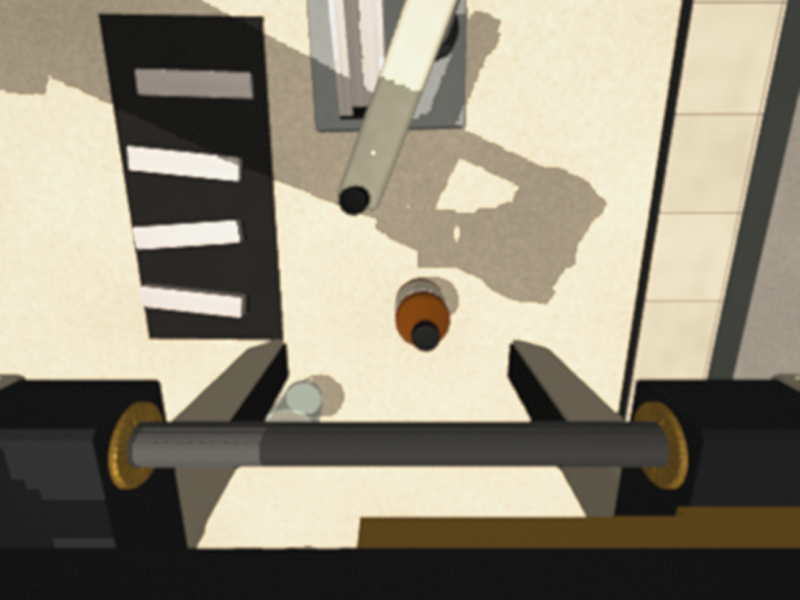

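```bash
python3 -m inch '-0.05 0.02 0 0 0; -0.1 0.05 0 0 0; -0.15 0.08 0 0 0; -0.2 0.1 0 0 0; -0.2 0.1 0 0 0;-0.2 0.1 0 0 0'
python3 - <<'E'
from h import *
print(get_state()['position'])
im,d,W,cam=snap("wrist","w3")
E
```

```text
time_s: 5.95
position: [0.4861, -0.1956, 0.3561]
ee_rot: [0.001, 0.707, 0.707, 0.0]
ft_force: [0.4, 0.2, 0.3]
width: 0.093
[ 0.48608502 -0.1955702   0.35610434]
```

View pics/w3.png

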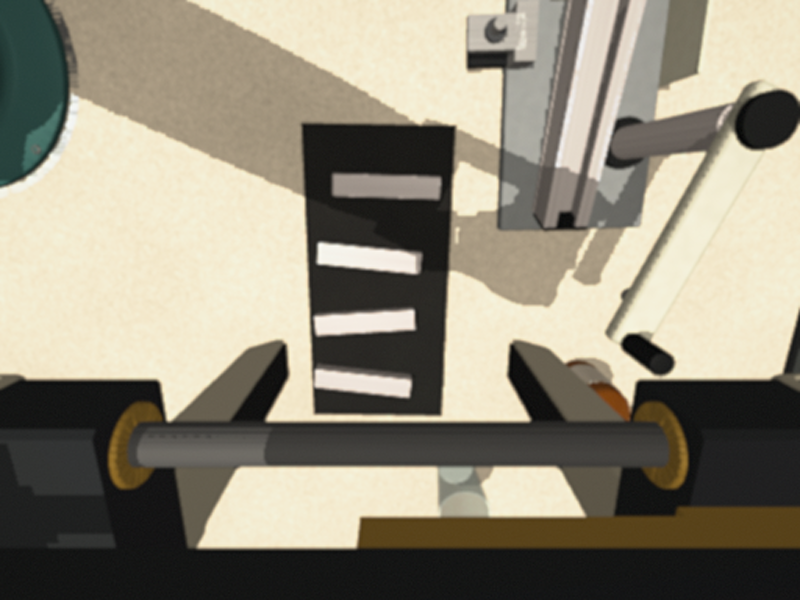

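```bash
cat >> h.py <<'E'
def plates(W,im,d,xr=(.35,.56),yr=(-.46,-.05),zoff=None):
    x,y,h=W[...,0],W[...,1],W[...,2]
    roi=(d>0)&(x>xr[0])&(x<xr[1])&(y>yr[0])&(y<yr[1])
    g=im.max(-1).astype(int)
    mat=roi&(g<70)&(h<.012); z0=np.median(h[mat]); r=cv2.minAreaRect((W[mat][:,:2]*1000).astype(np.float32)); print('mat z',round(z0*1000,2),np.round(r[0],1),np.round(r[1],1),round(r[2],2))
    m=(roi&(g>75)&(h>.0065)&(h<.025)).astype(np.uint8); m=cv2.morphologyEx(m,cv2.MORPH_OPEN,np.ones((3,3)))
    n,l,s,c=cv2.connectedComponentsWithStats(m,connectivity=4); out=[]
    for k in range(1,n):
        if s[k,4]<150: continue
        q=W[l==k]; zt=np.median(q[:,2]); q=q[abs(q[:,2]-zt)<.004]
        r=cv2.minAreaRect((q[:,:2]*1000).astype(np.float32)); (a,b),w,th=r
        if w[0]<w[1]: th+=90; 
        th=(th+90)%180-90
        print('plate c',np.round(r[0],1),'size',np.round(sorted(w),1),'ang',round(th,1),'top',round(zt*1000,2),'thick',round((zt-z0)*1000,2))
E
python3 - <<'E'
from h import *
z=np.load("pics/w3.npz"); plates(z['W'],z['im'],z['d'])
z=np.load("pics/s1.npz"); plates(z['W'],z['im'],z['d'])
E
```

```text
mat z 1.86 [ 461.1 -243. ] [354.9 167. ] 89.17
plate c [ 472.4 -131. ] size [ 24.  119.9] ang -1.6 top 9.67 thick 7.81
plate c [ 452.2 -212. ] size [ 24.4 119.9] ang -6.0 top 12.76 thick 10.9
plate c [ 445.6 -290.1] size [ 24.8 119.7] ang 4.1 top 15.82 thick 13.97
plate c [ 441.7 -369. ] size [ 25.8 120. ] ang -7.5 top 18.77 thick 16.91
mat z 3.23 [ 460.4 -241.3] [354.9 163.6] 89.15
plate c [ 470.9 -128.8] size [ 27.  119.7] ang -2.9 top 11.21 thick 7.98
plate c [ 452.  -209.6] size [ 26.5 119.3] ang -7.1 top 14.25 thick 11.02
plate c [ 444.7 -287.8] size [ 24.9 120.5] ang 4.0 top 16.87 thick 13.64
plate c [ 441.4 -366.2] size [ 25.9 121.5] ang -6.7 top 19.3 thick 16.07
```

```bash
python3 -m inch '0.04 0.045 0 0 0; 0.077 0.09 -0.03 0 0; 0.077 0.09 -0.06 0 0; 0.077 0.09 -0.06 0 0; 0.077 0.09 -0.06 0 0'
python3 - <<'E'
from h import *
print(get_state()['position'])
im,d,W,cam=snap("wrist","w4")
cv2.imwrite("pics/w4c.png",cv2.resize(im[20:240,130:400],(800,652),interpolation=2)[:600])
x,y,h=W[...,0],W[...,1],W[...,2]
def st(m,n):
    p=W[m]; r=cv2.minAreaRect((p[:,:2]*1000).astype(np.float32)); print(n,len(p),np.round(p.min(0),4),np.round(p.max(0),4),np.round(r[0],1),np.round(r[1],1),round(r[2],2))
roi=(d>0)&(x>.5)&(x<.62)&(y>-.06)&(y<.08)
for a,b in [(.004,.016),(.016,.024),(.022,.035),(.035,.05),(.05,.07),(.07,.085)]: st(roi&(h>a)&(h<b),(a,b))
E
```

```text
time_s: 6.5
position: [0.5656, -0.1069, 0.2944]
ee_rot: [-0.001, 0.707, 0.707, -0.001]
ft_force: [-0.5, 0.3, 0.7]
width: 0.0932
[ 0.565617   -0.10693207  0.2943771 ]
(0.004, 0.016) 76 [ 0.5717 -0.0587  0.0047] [0.5972 0.0798 0.0157] [583.3  10.2] [ 24.4 138.6] 1.53
(0.016, 0.024) 1300 [ 0.5556 -0.0595  0.0161] [0.62   0.0799 0.024 ] [587.8  10.2] [ 64.3 139.4] 0.02
(0.022, 0.035) 219 [ 0.5556 -0.0563  0.022 ] [0.6177 0.0527 0.0338] [586.2  -3.4] [ 59.2 109. ] 3.17
(0.035, 0.05) 45 [ 0.5522 -0.0142  0.0357] [0.6134 0.0345 0.05  ] [581.3  14.8] [48.2 60.3] 75.07
(0.05, 0.07) 1355 [ 0.5508 -0.0137  0.05  ] [0.6158 0.0361 0.0682] [583.2  11.1] [65.  49.8] 0.35
(0.07, 0.085) 58 [0.5704 0.0053 0.07  ] [0.5792 0.0147 0.076 ] [574.8  10. ] [8.8 9.4] 1.34
```

View pics/w4c.png

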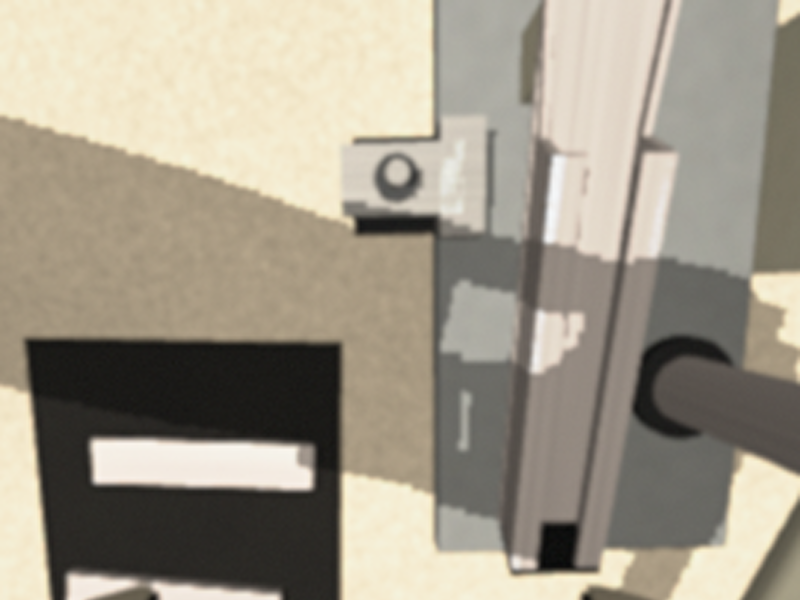

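```bash
python3 - <<'E'
from h import *
z=np.load("pics/w4.npz"); W=z['W']; d=z['d']; x,y,h=W[...,0],W[...,1],W[...,2]
m=(d>0)&(h>.017)&(h<.0225)&(x>.57)&(x<.62)
ys=[];xs=[]
for y0 in np.arange(-.17,.1,.005):
    if -.02<y0<.04: continue
    q=m&(abs(y-y0)<.0025)
    if q.sum()>5: ys.append(y0); xs.append(x[q].min())
p=np.polyfit(ys,xs,1); r=np.array(xs)-np.polyval(p,ys); print(p,'yaw deg',-np.degrees(p[0]),np.abs(r).max(),np.polyval(p,.01))
# rail lips / top edges: points with rail; low end
q=(d>0)&(h>.03)&(x>.62)&(x<.69)&(y>-.18)&(y<.12)
for y0 in np.arange(-.16,.1,.02):
    s=q&(abs(y-y0)<.003); print(round(y0,3),np.round([x[s].min(),x[s].max(),np.median(h[s]),h[s].max()],4))
E
```

```text
[-0.02550798  0.59622177] yaw deg 1.4614995077101531 0.00010398639484199279 0.5959666917705229
-0.16 [0.6326 0.6898 0.0496 0.2044]
-0.14 [0.6316 0.69   0.0785 0.204 ]
-0.12 [0.631  0.6763 0.084  0.0875]
-0.1 [0.62   0.6747 0.309  0.3347]
-0.08 [0.62   0.6745 0.3798 0.3815]
-0.06 [0.629  0.6742 0.1034 0.1095]
-0.04 [0.6284 0.6734 0.1127 0.1173]
-0.02 [0.6279 0.6729 0.1202 0.1246]
-0.0 [0.6274 0.6728 0.1254 0.1329]
0.02 [0.627  0.6722 0.0962 0.1125]
0.04 [0.6263 0.672  0.1034 0.1133]
0.06 [0.6251 0.6722 0.1104 0.1214]
0.08 [0.6237 0.6724 0.1172 0.1247]
```

```bash
python3 -m inch '-0.02 -0.005 0 8.5 130; -0.04 -0.01 0 17 130; -0.06 -0.015 0 25.5 130; -0.08 -0.02 0 34 130; -0.1 -0.0235 0 42.5 130; -0.113 -0.0235 0 51 130; -0.113 -0.0235 -0.02 59.5 130; -0.113 -0.0235 -0.04 68 130'
python3 -m inch '0 0 -0.04 8.4 130; 0 0 -0.08 16.4 130; 0 0 -0.12 20.4 130; 0 0 -0.16 20.4 130; 0 0 -0.19 20.4 130;0 0 -0.19 20.4 130; 0 0 -0.19 20.4 130'
```

```text
time_s: 7.35
position: [0.4521, -0.1318, 0.2577]
ee_rot: [0.002, 0.189, 0.982, -0.0]
ft_force: [-0.2, -0.1, -0.2]
width: 0.0461
time_s: 8.05
position: [0.4528, -0.1315, 0.0676]
ee_rot: [0.001, 0.014, 1.0, -0.0]
ft_force: [0.7, -0.9, 0.8]
width: 0.0452
```

```bash
python3 -m inch '0 0 -0.025 0 130; 0 0 -0.0395 0 130; 0 0 -0.0395 0 130; 0 0 -0.0395 0 255; 0 0 -0.0395 0 255; 0 0 -0.0395 0 255; 0 0 -0.0395 0 255;0 0 -0.0395 0 255'
```

```text
time_s: 8.85
position: [0.4526, -0.1308, 0.027]
ee_rot: [0.001, 0.014, 1.0, -0.0]
ft_force: [-0.9, 0.8, 6.8]
width: 0.0232
```

```bash
python3 - <<'E'
from h import *
print(get_state()['position'],get_state()['width'])
im,d,W,cam=snap("wrist","w5"); im2,*_=snap("side","s5")
cv2.imwrite("pics/s5c.png",np.hstack([cv2.resize(im,(400,300)),cv2.resize(im2[200:350,200:400],(400,300),interpolation=2)]))
E
```

```text
[ 0.45261744 -0.13080703  0.02701435] 0.02323697814263104
```

View pics/s5c.png

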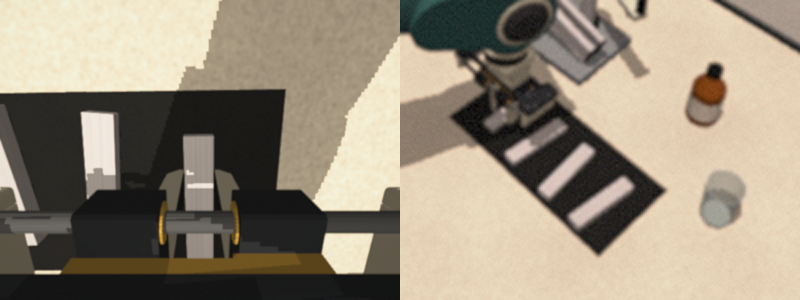

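```bash
python3 -m inch '0 0 0.03 0 255; 0.001 0.045 0.04 1.5 255; 0.002 0.09 0.04 3 255; 0.0026 0.13 0.03 3.06 255; 0.0026 0.1376 0.01 3.06 255; 0.0026 0.1376 0.002 3.06 255; 0.0026 0.1376 -0.001 3.06 255; 0.0026 0.1376 -0.001 3.06 255'
python3 -m inch '0 0 0 0 170;0 0 0 0 170;0 0 0 0 170; 0 0 0 0 255;0 0 0 0 255;0 0 0 0 255;0 0 0 0 255'
python3 - <<'E'
from h import *
im,d,W,cam=snap("wrist","w6"); im2,*_=snap("side","s6")
cv2.imwrite("pics/s6c.png",np.hstack([cv2.resize(im,(400,300)),cv2.resize(im2[130:280,200:400],(400,300),interpolation=2)]))
E
```

```text
time_s: 9.75
position: [0.4549, 0.0062, 0.0255]
ee_rot: [-0.0, -0.012, 1.0, 0.0]
ft_force: [0.7, -0.7, -1.2]
width: 0.0233
time_s: 10.45
position: [0.4549, 0.0068, 0.0253]
ee_rot: [0.0, -0.013, 1.0, -0.0]
ft_force: [-0.6, -2.0, 2.5]
width: 0.023
```

View pics/s6c.png

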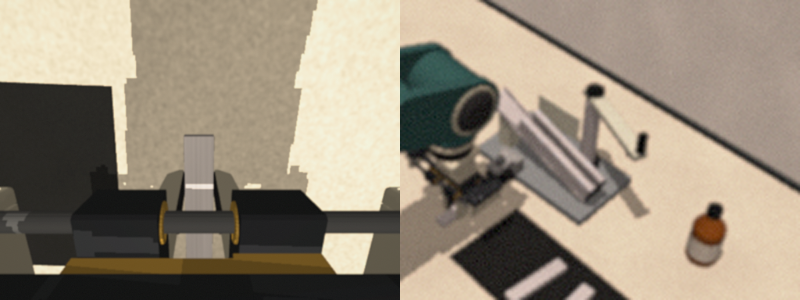

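```bash
python3 -m inch '0.012 0.0003 0 0 255; 0.02 0.0005 0 0 255; 0.025 0.0006 0 0 255; 0.035 0.0009 0 0 255; 0.045 0.0011 0 0 255; 0.054 0.0014 0 0 255; 0.054 0.0014 0 0 255'
```

```text
time_s: 11.25
position: [0.5098, 0.0084, 0.0252]
ee_rot: [0.0, -0.013, 1.0, 0.0]
ft_force: [2.2, 0.4, 3.2]
width: 0.0236
```

```bash
python3 -m inch '0.003 0 0 0 255; 0.005 0.0001 0 0 255;0.005 0.0001 0 0 255'
python3 -m inch '-0.02 -0.0005 0 0 255; -0.05 -0.0013 0 0 255; -0.07 -0.0018 0 0 255; -0.07 -0.0018 0 0 255;-0.07 -0.0018 0.03 0 255; -0.07 -0.045 0.04 0 255; -0.065 -0.09 0.04 0 255; -0.0616 -0.138 0.03 0 255'
```

```text
time_s: 11.55
position: [0.5136, 0.0084, 0.0252]
ee_rot: [-0.0, -0.013, 1.0, 0.0]
ft_force: [-2.0, -0.0, 4.9]
width: 0.0236
time_s: 12.35
position: [0.4531, -0.1311, 0.0565]
ee_rot: [0.001, -0.013, 1.0, -0.0]
ft_force: [0.3, -0.1, -0.9]
width: 0.0236
```

```bash
python3 -m inch '0 0 -0.02 0 255; 0 0 -0.027 0 255;0 0 -0.028 0 255; 0 0 -0.028 0 130; 0 0 -0.028 0 130; 0 0 -0.028 0 130; 0 0 0 0 130; 0 0 0.02 0 130'
python3 -m inch '-0.0201 -0.04 0 -4 130; -0.0201 -0.0803 0 -7.46 130; -0.0201 -0.0803 -0.03 -7.46 130; -0.0201 -0.0803 -0.048 -7.46 130; -0.0201 -0.0803 -0.048 -7.46 130; -0.0201 -0.0803 -0.048 -7.46 255; -0.0201 -0.0803 -0.048 -7.46 255; -0.0201 -0.0803 -0.048 -7.46 255'
python3 -m inch '0 0 0 0 255;0 0 0 0 255'
```

```text
time_s: 13.15
position: [0.4523, -0.1292, 0.0763]
ee_rot: [0.0, -0.013, 1.0, 0.0]
ft_force: [1.1, -0.4, 0.2]
width: 0.0454
time_s: 13.95
position: [0.4323, -0.2098, 0.0277]
ee_rot: [0.0, 0.052, 0.999, -0.0]
ft_force: [0.1, 0.0, 1.0]
width: 0.0264
time_s: 14.15
position: [0.4324, -0.2098, 0.0276]
ee_rot: [0.0, 0.052, 0.999, 0.0]
ft_force: [-1.3, 3.3, 6.0]
width: 0.0237
```

```bash
python3 -m inch '0 0 0.03 0 255; 0.005 0.04 0.04 2 255; 0.01 0.085 0.04 4 255; 0.015 0.13 0.04 6 255; 0.0227 0.175 0.04 7.46 255; 0.0227 0.2168 0.025 7.46 255; 0.0227 0.2168 0.003 7.46 255; 0.0227 0.2168 -0.002 7.46 255'
python3 -m inch '0 0 0 0 255; 0 0 0 0 170;0 0 0 0 170;0 0 0 0 170; 0 0 0 0 255;0 0 0 0 255;0 0 0 0 255;0 0 0 0 255'
python3 -m inch '0.01 0.0003 0 0 255; 0.015 0.0004 0 0 255; 0.02 0.0005 0 0 255; 0.024 0.0006 0 0 255; 0.028 0.0007 0 0 255; 0.032 0.0008 0 0 255'
```

```text
time_s: 14.95
position: [0.4543, 0.0091, 0.0246]
ee_rot: [-0.001, -0.014, 1.0, 0.001]
ft_force: [-19.1, 22.7, 43.4]
width: 0.0233
time_s: 15.75
position: [0.4549, 0.0068, 0.0252]
ee_rot: [0.0, -0.013, 1.0, -0.0]
ft_force: [-0.1, -1.2, 0.5]
width: 0.0235
time_s: 16.35
position: [0.4869, 0.0077, 0.0252]
ee_rot: [-0.0, -0.013, 1.0, 0.0]
ft_force: [-5.5, -0.3, 5.8]
width: 0.0236
```

```bash
python3 -m inch '0.008 0.0002 0 0 255; 0.015 0.0004 0 0 255; 0.022 0.0005 0 0 255; 0.026 0.0007 0 0 255; 0.026 0.0007 0 0 255'
python3 - <<'E'
from h import *
im,d,W,cam=snap("wrist","w7"); im2,*_=snap("scene","sc7")
cv2.imwrite("pics/s7c.png",np.hstack([cv2.resize(im,(400,300)),cv2.resize(im2[150:300,150:350],(400,300),interpolation=2)]))
E
```

```text
time_s: 16.85
position: [0.5135, 0.0084, 0.0252]
ee_rot: [0.0, -0.013, 1.0, 0.0]
ft_force: [2.2, 0.2, 2.4]
width: 0.0235
```

View pics/s7c.png

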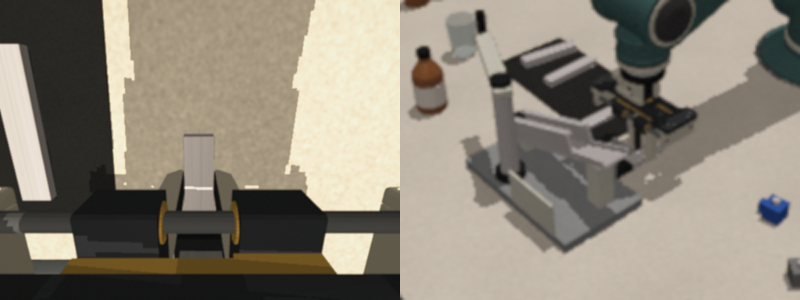

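```bash
python3 -m inch '-0.02 -0.0005 0 0 255; -0.05 -0.0013 0 0 255; -0.07 -0.0018 0 0 255; -0.07 -0.0018 0.03 0 255; -0.07 -0.045 0.04 0 255; -0.075 -0.09 0.04 -3 255; -0.08 -0.135 0.04 -6 255; -0.0807 -0.18 0.04 -7.46 255'
python3 -m inch '0 -0.0383 0 0 255; 0 -0.0383 -0.02 0 255; 0 -0.0383 -0.034 0 255; 0 -0.0383 -0.038 0 255; 0 -0.0383 -0.038 0 130; 0 -0.0383 -0.038 0 130; 0 -0.0383 -0.038 0 130; 0 -0.0383 0 0 130'
```

```text
time_s: 17.75
position: [0.4312, -0.1731, 0.0651]
ee_rot: [0.0, 0.053, 0.999, -0.0]
ft_force: [1.1, -0.6, -0.9]
width: 0.0236
time_s: 18.55
position: [0.4301, -0.2083, 0.0614]
ee_rot: [-0.003, 0.052, 0.999, 0.002]
ft_force: [0.2, -0.0, 0.8]
width: 0.045
```

```bash
python3 -m inch '-0.003 -0.04 0.01 5 130; -0.0066 -0.0816 0.01 10.1 130; -0.0066 -0.0816 -0.02 10.1 130; -0.0066 -0.0816 -0.038 10.1 130; -0.0066 -0.0816 -0.038 10.1 130; -0.0066 -0.0816 -0.038 10.1 255; -0.0066 -0.0816 -0.038 10.1 255; -0.0066 -0.0816 -0.038 10.1 255'
python3 -m inch '0 0 0 0 255;0 0 0 0 255;0 0 0.03 0 255;0.006 0.04 0.04 0 255; 0.012 0.085 0.04 -1 255; 0.018 0.13 0.04 -2 255; 0.024 0.175 0.04 -2.6 255; 0.0293 0.22 0.04 -2.64 255'
```

```text
time_s: 19.35
position: [0.4257, -0.2914, 0.0275]
ee_rot: [0.0, -0.036, 0.999, -0.0]
ft_force: [-0.2, 0.5, -0.6]
width: 0.0266
time_s: 20.15
position: [0.4547, -0.0699, 0.0673]
ee_rot: [0.0, -0.012, 1.0, -0.0]
ft_force: [0.4, 0.1, -1.2]
width: 0.0237
```

```bash
python3 -m inch '0 0.045 0 0 255; 0 0.0784 0 0 255; 0 0.0784 -0.02 0 255; 0 0.0784 -0.035 0 255; 0 0.0784 -0.04 0 255; 0 0.0784 -0.042 0 255;0 0.0784 -0.042 0 255'
python3 -m inch '0 0 0 0 170;0 0 0 0 170;0 0 0 0 170; 0 0 0 0 255;0 0 0 0 255;0 0 0 0 255;0 0 0 0 255'
python3 -m inch '0.01 0.0003 0 0 255; 0.015 0.0004 0 0 255; 0.018 0.0005 0 0 255; 0.02 0.0005 0 0 255; 0.022 0.0006 0 0 255; 0.024 0.0006 0 0 255'
```

```text
time_s: 20.85
position: [0.4548, 0.0062, 0.0253]
ee_rot: [-0.0, -0.012, 1.0, 0.0]
ft_force: [-0.1, 0.3, -0.3]
width: 0.0235
time_s: 21.55
position: [0.4548, 0.0069, 0.0252]
ee_rot: [-0.0, -0.013, 1.0, -0.0]
ft_force: [0.4, -0.6, 0.4]
width: 0.0238
time_s: 22.15
position: [0.4766, 0.0075, 0.025]
ee_rot: [-0.003, -0.013, 1.0, -0.0]
ft_force: [-35.9, -0.7, 26.9]
width: 0.0238
```

```bash
python3 - <<'E'
from h import *
z=np.load("pics/w4.npz"); W=z['W']; im=z['im']; d=z['d']
for r in range(88,100):
    print([ (round(W[r,c,2]*1000,1), round(W[r,c,1]*1000,0), im[r,c].max()) for c in (252,258,264,270)])
z=np.load("pics/w1.npz"); W=z['W']; im=z['im']; d=z['d']
for r in list(range(114,122))+list(range(136,143)):
    print([ (round(W[r,c,2]*1000,1), round(W[r,c,1]*1000,0), im[r,c].max()) for c in (190,194,198,202)])
E
```

```text
[(np.float64(51.0), np.float64(0.0), np.uint8(154)), (np.float64(50.8), np.float64(0.0), np.uint8(211)), (np.float64(50.8), np.float64(0.0), np.uint8(167)), (np.float64(53.3), np.float64(0.0), np.uint8(212))]
[(np.float64(51.1), np.float64(-1.0), np.uint8(131)), (np.float64(51.5), np.float64(-1.0), np.uint8(194)), (np.float64(51.7), np.float64(-1.0), np.uint8(202)), (np.float64(50.9), np.float64(-1.0), np.uint8(217))]
[(np.float64(51.2), np.float64(-2.0), np.uint8(128)), (np.float64(51.3), np.float64(-2.0), np.uint8(152)), (np.float64(51.9), np.float64(-2.0), np.uint8(193)), (np.float64(51.5), np.float64(-2.0), np.uint8(213))]
[(np.float64(52.3), np.float64(-4.0), np.uint8(121)), (np.float64(51.5), np.float64(-4.0), np.uint8(121)), (np.float64(51.2), np.float64(-3.0), np.uint8(146)), (np.float64(50.8), np.float64(-3.0), np.uint8(187))]
[(np.float64(52.6), np.float64(-5.0), np.uint8(102)), (np.float64(52.2), np.float64(-5.0), np.uint8(94)), (np.float64(51.6), np.float64(-5.0), np.uint8(94)), (np.float64(49.5), np.float64(-5.0), np.uint8(128))]
[(np.float64(21.8), np.float64(-4.0), np.
[... 3912 characters left out ...]
(52)), (np.float64(23.8), np.float64(-9.0), np.uint8(55))]
[(np.float64(22.6), np.float64(-11.0), np.uint8(79)), (np.float64(22.5), np.float64(-11.0), np.uint8(91)), (np.float64(21.6), np.float64(-11.0), np.uint8(94)), (np.float64(21.3), np.float64(-11.0), np.uint8(110))]
[(np.float64(0.7), np.float64(-15.0), np.uint8(130)), (np.float64(-1.6), np.float64(-15.0), np.uint8(140)), (np.float64(-0.7), np.float64(-15.0), np.uint8(143)), (np.float64(0.7), np.float64(-15.0), np.uint8(159))]
[(np.float64(0.3), np.float64(-17.0), np.uint8(163)), (np.float64(2.9), np.float64(-17.0), np.uint8(168)), (np.float64(1.0), np.float64(-17.0), np.uint8(168)), (np.float64(1.1), np.float64(-17.0), np.uint8(173))]
```

```bash
python3 -m inch '-0.01 0 0 0 255; -0.03 0 0.005 0 255; -0.03 0 0.03 0 255; -0.035 -0.045 0.04 1 255; -0.04 -0.09 0.04 2 255; -0.045 -0.135 0.04 2.64 255; -0.0533 -0.18 0.04 2.64 255; -0.0533 -0.225 0.04 2.64 255'
python3 -m inch '0 -0.045 0 0 255; 0 -0.074 0 0 255; 0 -0.074 -0.02 0 255; 0 -0.074 -0.034 0 255; 0 -0.074 -0.038 0 255; 0 -0.074 -0.038 0 130; 0 -0.074 -0.038 0 130; 0 -0.074 -0.038 0 130'
python3 -m inch '0 0 0.04 0 130; 0.003 0.04 0.05 -5 130; 0.0066 0.0816 0.05 -10.1 130; 0.0066 0.0816 0.05 -10.1 130'
python3 - <<'E'
from h import *
im,d,W,cam=snap("side","s8"); print(get_state()['position'])
plates(W,im,d)
cv2.imwrite("pics/s8c.png",cv2.resize(im[200:350,200:400],(800,600),interpolation=2))
E
```

```text
time_s: 22.95
position: [0.4245, -0.2192, 0.0651]
ee_rot: [0.0, -0.036, 0.999, -0.0]
ft_force: [1.6, -0.3, -0.2]
width: 0.0237
time_s: 23.75
position: [0.4257, -0.291, 0.0272]
ee_rot: [0.0, -0.036, 0.999, -0.0]
ft_force: [0.1, -0.5, 0.2]
width: 0.0425
time_s: 24.15
position: [0.4324, -0.2066, 0.0776]
ee_rot: [0.001, 0.053, 0.999, 0.0]
ft_force: [-0.1, -1.1, 0.2]
width: 0.0459
[ 0.43240436 -0.20815309  0.0774881 ]
mat z 3.32 [ 461.3 -242. ] [354.1 167. ] 89.55
plate c [ 442.6 -288.1] size [ 25.7 121.5] ang 4.1 top 16.7 thick 13.38
plate c [ 441.2 -366.3] size [ 25.4 120.1] ang -7.8 top 19.68 thick 16.36
```

View pics/s8c.png

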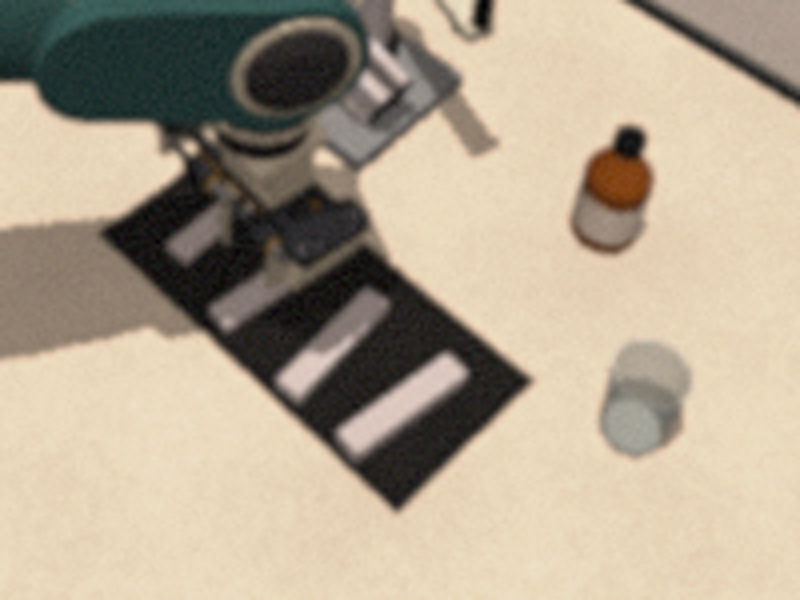

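```bash
python3 -m inch '0 0 -0.03 0 130; 0 0 -0.05 0 130; 0 0 -0.05 0 130; 0 0 -0.05 0 255; 0 0 -0.05 0 255; 0 0 -0.05 0 255; 0 0 -0.05 0 255; 0 0 -0.05 0 255'
python3 -m inch '0 0 0.03 0 255; 0.005 0.04 0.04 2 255; 0.01 0.085 0.04 4 255; 0.015 0.13 0.04 6 255; 0.0227 0.175 0.04 7.46 255; 0.0227 0.2168 0.04 7.46 255; 0.0227 0.2168 0.03 7.46 255; 0.0227 0.2168 0.01 7.46 255'
python3 -m inch '0 0 -0.008 0 255; 0 0 -0.012 0 255; 0 0 -0.012 0 255; 0 0 -0.012 0 170;0 0 -0.012 0 170;0 0 -0.012 0 170; 0 0 -0.012 0 255;0 0 -0.012 0 255'
python3 -m inch '0 0 0 0 255;0 0 0 0 255;0.01 0.0003 0 0 255; 0.015 0.0004 0 0 255; 0.02 0.0005 0 0 255; 0.024 0.0006 0 0 255; 0.028 0.0007 0 0 255; 0.032 0.0008 0 0 255'
python3 -m inch '0.008 0.0002 0 0 255; 0.015 0.0004 0 0 255; 0.022 0.0005 0 0 255; 0.026 0.0007 0 0 255; 0.028 0.0007 0 0 255; 0.0295 0.0007 0 0 255'
```

```text
time_s: 25.0
position: [0.4322, -0.2101, 0.0273]
ee_rot: [0.0, 0.052, 0.999, -0.0]
ft_force: [-0.2, -1.1, 0.7]
width: 0.0235
time_s: 25.8
position: [0.4555, 0.0079, 0.0379]
ee_rot: [0.001, -0.014, 1.0, -0.0]
ft_force: [-0.3, -0.9, -1.9]
width: 0.0238
time_s: 26.6
position: [0.4549, 0.0068, 0.0252]
ee_rot: [0.0, -0.013, 1.0, -0.0]
ft_force: [0.4, -0.7, 0.4]
width: 0.0236
time_s: 27.4
position: [0.487, 0.0077, 0.0252]
ee_rot: [-0.0, -0.013, 1.0, 0.0]
ft_force: [-4.8, 0.7, 6.5]
width: 0.0236
time_s: 28.0
position: [0.5164, 0.0084, 0.0252]
ee_rot: [-0.0, -0.013, 1.0, 0.0]
ft_force: [-5.7, -0.1, 7.2]
width: 0.0236
```

```bash
python3 -m inch '0 0 0 0 170;0 0 0 0 150;0 0 0 0 150;0 0 0 0 150; 0 0 0.02 0 150; -0.03 0 0.05 0 100; -0.06 0.02 0.09 0 50; -0.07 0.05 0.14 0 0'
python3 -m inch '-0.02 -0.05 0.05 -8.5 0;-0.02 -0.1 0.1 -17 0; -0.02 -0.12 0.12 -25 0;0 -0.12 0.12 -33 0;0.03 -0.12 0.12 -41 0;0.06 -0.12 0.12 -49 0;0.08 -0.12 0.12 -57 0;0.1 -0.12 0.12 -65 0'
python3 -m inch '0.01 0 0 -8.5 0;0.02 0 0 -17 0;0.02 0 0 -26.46 0;0.02 0 0 -26.46 0;0.02 0 0 -26.46 0'
python3 - <<'E'
from h import *
im,d,W,cam=snap("wrist","w9"); im2,*_=snap("scene","sc9")
print(get_state()['position'],get_state()['ee_rot'])
E
```

```text
time_s: 28.8
position: [0.4465, 0.0518, 0.1549]
ee_rot: [-0.001, -0.012, 1.0, -0.0]
ft_force: [1.9, 0.6, -0.1]
width: 0.0578
time_s: 29.6
position: [0.5497, -0.068, 0.2741]
ee_rot: [-0.0, 0.529, 0.849, -0.0]
ft_force: [-0.6, -0.3, 0.2]
width: 0.0932
time_s: 30.1
position: [0.5687, -0.068, 0.2744]
ee_rot: [-0.0, 0.706, 0.708, -0.0]
ft_force: [-0.6, -0.2, 0.1]
width: 0.0932
[ 0.56861762 -0.06797488  0.2745464 ] [5.95368444e-05 7.05864032e-01 7.08347344e-01 7.17334330e-05]
```

View pics/w9.png

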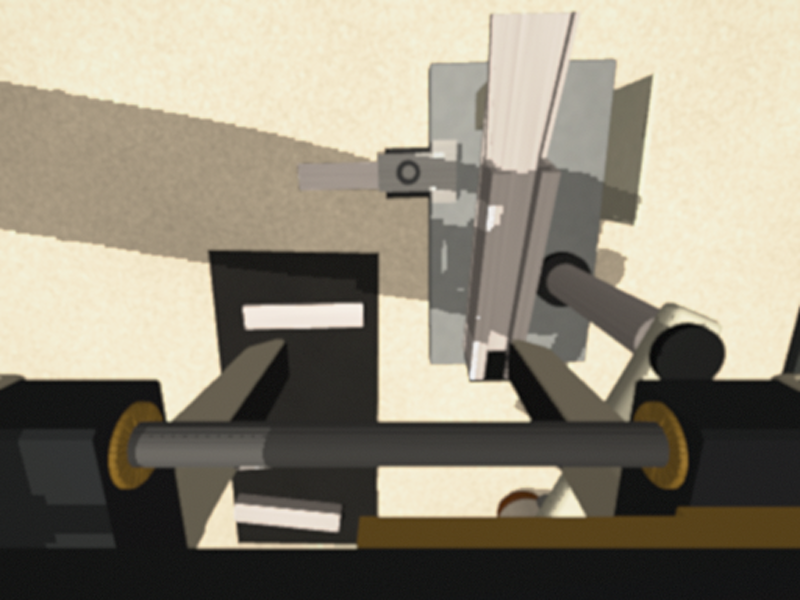

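View pics/sc9.png

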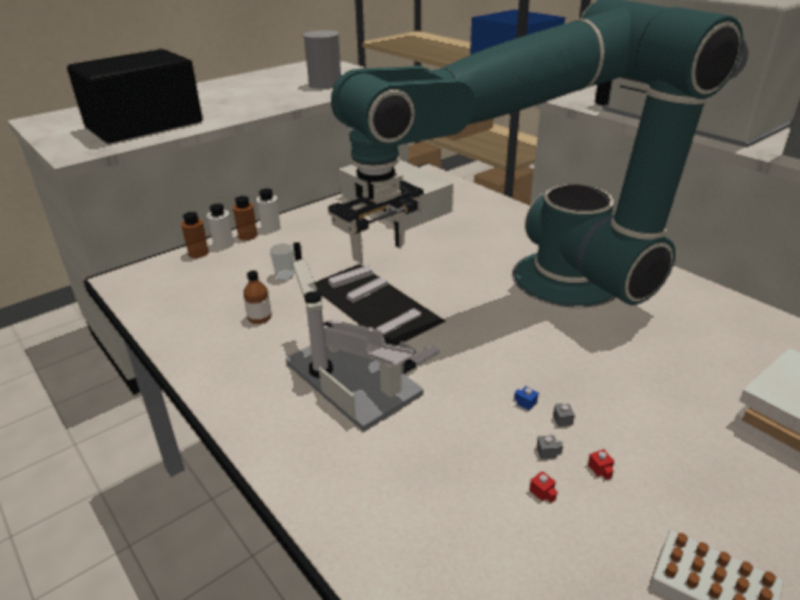

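```bash
python3 - <<'E'
from h import *
z=np.load("pics/w9.npz"); W=z['W']; d=z['d']; im=z['im']; x,y,h=W[...,0],W[...,1],W[...,2]
m=(d>0)&(h>.006)&(h<.016)&(x>.44)&(x<.553)&(y>-.02)&(y<.04); p=W[m]; r=cv2.minAreaRect((p[:,:2]*1000).astype(np.float32)); print(len(p),r,np.median(p[:,2]),p.min(0),p.max(0))
plates(W,im,d)
a=np.load("pics/side0.npz")['im']; b=cv2.imread("pics/sc9.png")
cv2.imwrite("pics/c9.png",np.hstack([cv2.resize(a[150:230,150:230],(400,400),interpolation=2),cv2.resize(b[360:520,490:650],(400,400),interpolation=2)]))
E
python3 -m inch '-0.02 0.05 0.03 0 0;-0.04 0.1 0.06 0 0;-0.06 0.15 0.08 0 0;-0.08 0.2 0.08 0 0;-0.1 0.25 0.08 0 0; -0.1 0.28 0.08 0 0; -0.1 0.28 0.08 0 0; -0.1 0.28 0.08 0 0'
python3 - <<'E'
from h import *
print(get_state()['position']); im,d,W,cam=snap("wrist","w10")
E
```

```text
872 ((511.17108154296875, 7.179585933685303), (73.45319366455078, 23.748573303222656), 0.33550798892974854) 0.010711557607008808 [ 0.47438385 -0.00489358  0.00835598] [0.54782825 0.01918857 0.0129372 ]
mat z 1.96 [ 461.9 -243.8] [357.5 166.5] 89.45
plate c [ 471.9 -129.8] size [ 24.5 119.9] ang 1.7 top 9.86 thick 7.89
plate c [ 442.3 -368.9] size [ 26.4 119.4] ang -6.2 top 18.74 thick 16.77
time_s: 31.0
position: [0.4681, 0.2136, 0.3545]
ee_rot: [-0.0, 0.705, 0.709, 0.0]
ft_force: [0.3, -0.3, -0.2]
width: 0.093
[0.46810854 0.21363723 0.35450911]
```

View pics/c9.png

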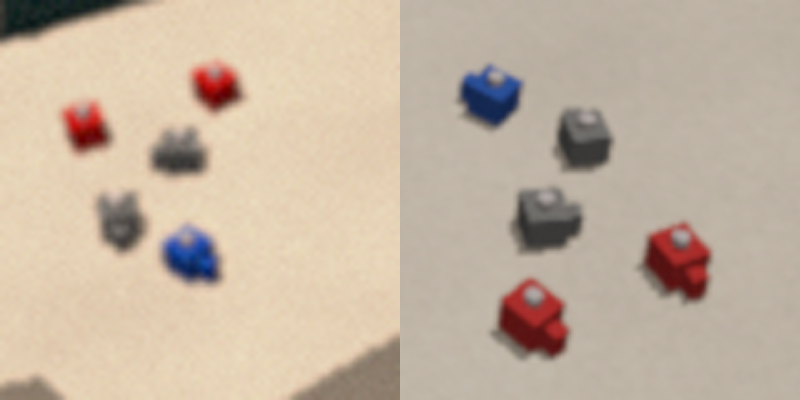

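View pics/w10.png

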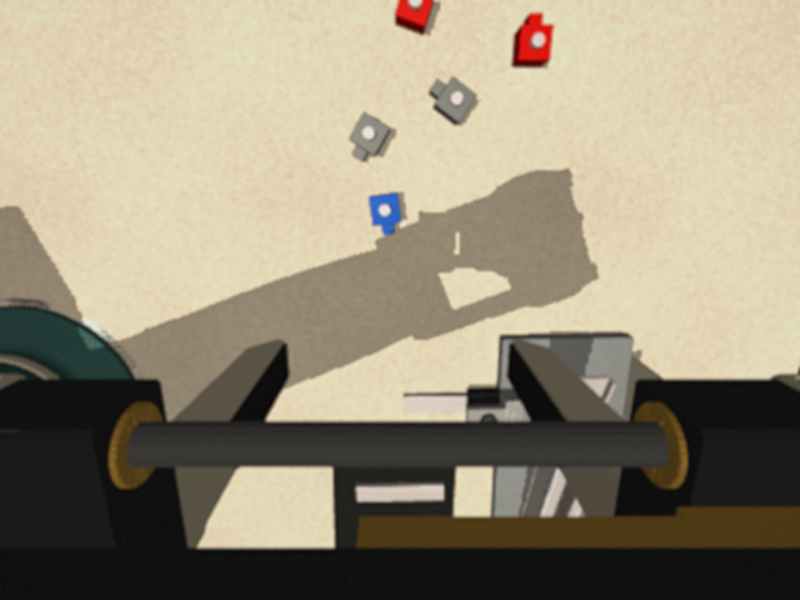

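```bash
python3 -m inch '0 0.04 -0.03 0 0;0 0.06 -0.06 0 0;0 0.06 -0.06 0 0;0 0.06 -0.06 0 0'
cat >> h.py <<'E'
def carriers(W,im,d,xr,yr):
    x,y,h=W[...,0],W[...,1],W[...,2]
    c=im.astype(int); sat=c.max(-1)-c.min(-1)
    m=(d>0)&(x>xr[0])&(x<xr[1])&(y>yr[0])&(y<yr[1])&(h>.012)&(h<.05)
    n,l,s,cc=cv2.connectedComponentsWithStats(m.astype(np.uint8),connectivity=4)
    for k in range(1,n):
        if s[k,4]<100: continue
        q=l==k; p=W[q]; 
        top=q&(h>.024)&(h<.034); cap=q&(h>.0345)
        t=W[top]; zt=np.median(t[:,2])
        P2=(t[abs(t[:,2]-zt)<.004][:,:2]*1000).astype(np.float32)
        r=cv2.minAreaRect(P2); cp=W[cap][:,:2].mean(0)*1000 if cap.any() else None
        print('px',np.round(cc[k]/.64),'col',np.median(im[q],0),'zt',round(zt*1000,1),'rect',np.round(r[0],1),np.round(r[1],1),round(r[2],1),'cap',None if cp is None else np.round(cp,1),'zmax',round(p[:,2].max()*1000,1))
        lo=W[q&(h<.024)][:,:2]*1000
        print('   all mean',np.round(p[:,:2].mean(0)*1000,1),'hist z',np.histogram(p[:,2],bins=[.012,.016,.02,.024,.028,.032,.036,.04])[0])
E
python3 - <<'E'
from h import *
print(get_state()['position']); im,d,W,cam=snap("wrist","w11")
cv2.imwrite("pics/w11c.png",cv2.resize(im[0:200,150:400],(800,640),interpolation=2)[:600])
carriers(W,im,d,(.3,.7),(.2,.5))
E
```

```text
time_s: 31.45
position: [0.4692, 0.2708, 0.2946]
ee_rot: [0.0, 0.707, 0.707, -0.0]
ft_force: [-0.5, -1.2, 0.3]
width: 0.0927
[0.4691674  0.270801   0.29460676]
px [415.  49.] col [ 25.  33. 219.] zt 29.5 rect [481.9 450.3] [32.4 31.9] 71.9 cap [481.8 450.3] zmax 38.5
   all mean [482.3 451.2] hist z [ 17  20  99  39 518  29  55]
px [546.  90.] col [ 15.  24. 213.] zt 29.6 rect [601.2 417.2] [31.5 32.4] 89.2 cap [601.3 417.4] zmax 38.4
   all mean [599.4 419.2] hist z [ 45  29 115  39 484  21  60]
px [457. 153.] col [120. 130. 133.] zt 29.6 rect [525.2 365.1] [32.5 31.9] 55.8 cap [524.9 364.8] zmax 39.3
   all mean [521.8 366.5] hist z [  8  12  91  22 441  18  46]
px [363. 194.] col [127. 137. 141.] zt 29.7 rect [436.2 331.9] [31.9 31.9] 58.8 cap [436.2 331.7] zmax 38.7
   all mean [435.1 329.6] hist z [  4   3  71  14 412   8  53]
px [383. 273.] col [110.  54.  23.] zt 29.7 rect [452.8 254.5] [31.8 32.1] 8.1 cap [452.7 254.6] zmax 39.0
   all mean [453.2 253.5] hist z [  6  11  66  12 360  12  44]
```

View pics/w11c.png

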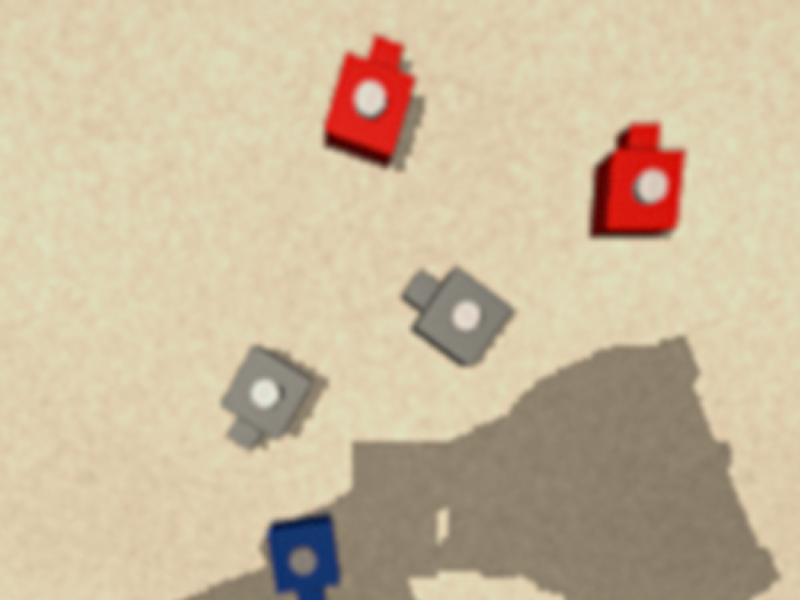

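```bash
python3 -m inch '-0.01 0.02 -0.03 -8 120;-0.02 0.04 -0.06 -16 120;-0.033 0.061 -0.09 -24 120;-0.033 0.061 -0.13 -31.2 120;-0.033 0.061 -0.17 -31.2 120;-0.033 0.061 -0.2 -31.2 120; -0.033 0.061 -0.2 -31.2 120'
python3 -m inch '0 0 -0.03 0 120; 0 0 -0.06 0 120; 0 0 -0.06 0 120'
python3 - <<'E'
from h import *
s=get_state(); print(s['position'],s['joints']); im,d,W,cam=snap("wrist","w12"); im,d,W,cam=snap("scene","sc12"); carriers(W,im,d,(.3,.7),(.2,.5))
E
```

```text
time_s: 32.2
position: [0.4354, 0.3313, 0.0922]
ee_rot: [0.0, 0.871, 0.49, -0.002]
ft_force: [-0.7, -0.6, 0.0]
width: 0.0493
time_s: 32.5
position: [0.4358, 0.332, 0.0339]
ee_rot: [0.0, 0.871, 0.491, -0.001]
ft_force: [0.1, -0.4, 0.4]
width: 0.0493
[0.43582538 0.33199453 0.03386424] [ 6.04483901e-01 -2.19034109e-02  1.93156475e+00 -1.22064335e-04
  1.23413594e+00  1.14983406e+00]
px [565. 411.] col [72. 76. 80.] zt 28.0 rect [436.6 336.1] [33.5 78.4] 53.1 cap [439.1 340.3] zmax 49.8
   all mean [439.8 339.5] hist z [21 29 25 60 43 30 10]
px [549. 445.] col [64. 66. 67.] zt 28.0 rect [527.  369.6] [34.4 31.7] 55.1 cap [528.5 370. ] zmax 40.6
   all mean [528.1 373.1] hist z [10 29 17 47 44  7  4]
px [602. 461.] col [ 43.  45. 151.] zt 28.3 rect [485.7 461.8] [45.3 35.1] 73.4 cap [484.7 455.1] zmax 40.0
   all mean [488.  459.4] hist z [16 37 15 45 60  7  6]
px [544. 485.] col [ 44.  45. 154.] zt 27.9 rect [603.  421.7] [34.3 33.3] 2.2 cap [603.6 422.1] zmax 38.3
   all mean [606.4 426.5] hist z [15 36 24 60 48 11  7]
```

View pics/w12.png

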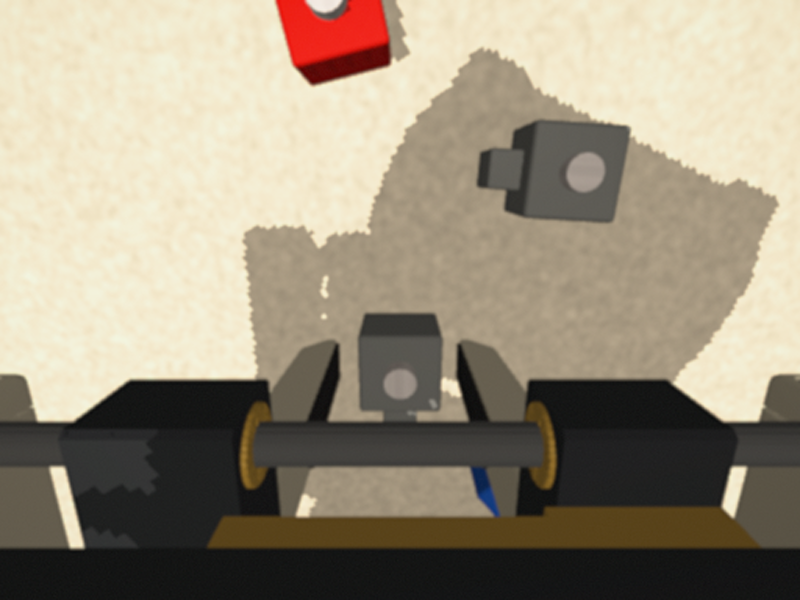

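```bash
python3 -m inch '0 0 0 0 255;0 0 0 0 255;0 0 0 0 255;0 0 0 0 255;0 0 0 0 255;0 0 0 0 255; 0 0 0.03 0 255; 0 0 0.06 0 255'
python3 -m inch '0.03 -0.02 0.04 8 255;0.06 -0.05 0.07 16 255;0.09 -0.08 0.1 24 255;0.12 -0.11 0.12 32.66 255;0.15 -0.14 0.13 32.66 255;0.18 -0.17 0.13 32.66 255;0.19 -0.19 0.13 32.66 255; 0.19 -0.19 0.13 32.66 255'
python3 - <<'E'
from h import *
s=get_state(); print(s['position'],s['ee_rot']); im,d,W,cam=snap("wrist","w13")
E
```

```text
time_s: 33.4
position: [0.4354, 0.3328, 0.0951]
ee_rot: [0.0, 0.871, 0.491, -0.001]
ft_force: [0.1, 0.2, -0.7]
width: 0.032
time_s: 34.2
position: [0.6269, 0.1407, 0.2244]
ee_rot: [0.0, 0.699, 0.715, -0.0]
ft_force: [0.6, 0.3, -0.9]
width: 0.0319
[0.62686936 0.14066648 0.22441861] [ 8.22940804e-05  6.98996810e-01  7.15124737e-01 -2.52898237e-04]
```

View pics/w13.png

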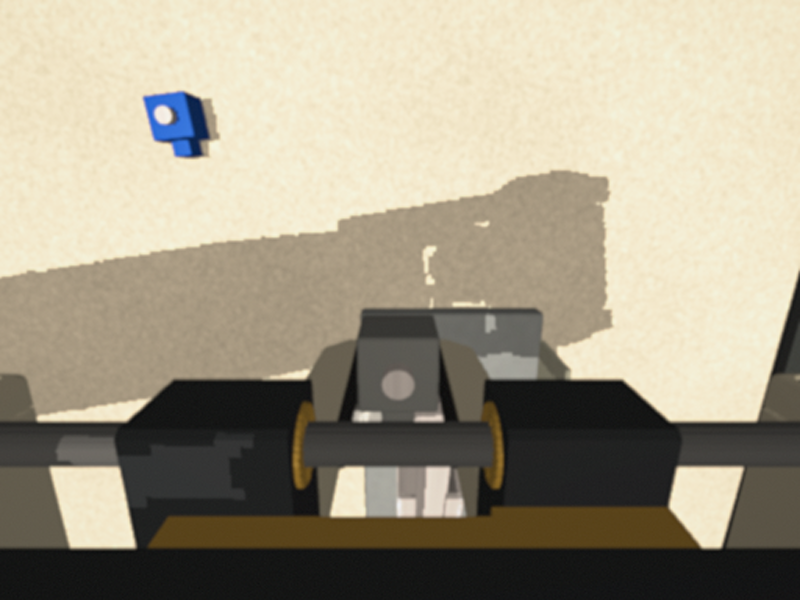

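```bash
python3 -m inch '0.01 -0.033 0 0 255; 0.0217 -0.0657 0 0.2 255; 0.0217 -0.0657 -0.03 0.2 255; 0.0217 -0.0657 -0.055 0.2 255;0.0217 -0.0657 -0.064 0.2 255;0.0217 -0.0657 -0.064 0.2 255'
python3 - <<'E'
from h import *
s=get_state(); print(s['position'],s['ft_force']); im,d,W,cam=snap("wrist","w14"); im2,*_=snap("scene","sc14"); im3,*_=snap("side","s14")
cv2.imwrite("pics/c14.png",np.hstack([cv2.resize(im2[170:290,170:290],(400,400),interpolation=2),cv2.resize(im3[140:260,220:340],(400,400),interpolation=2)]))
E
```

```text
time_s: 34.85
position: [0.6468, 0.0782, 0.16]
ee_rot: [-0.0, 0.696, 0.718, -0.0]
ft_force: [0.5, -1.1, -0.6]
width: 0.0317
[0.64684293 0.07817757 0.15999417] [ 0.50795975 -1.13007642 -0.58098475]
```

View pics/c14.png

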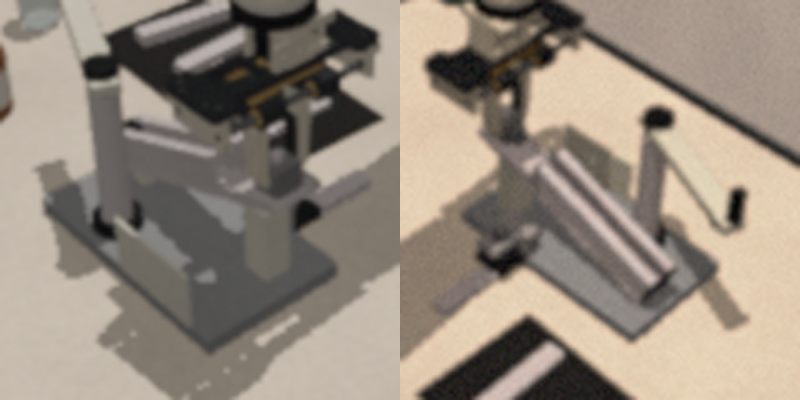

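View pics/w14.png

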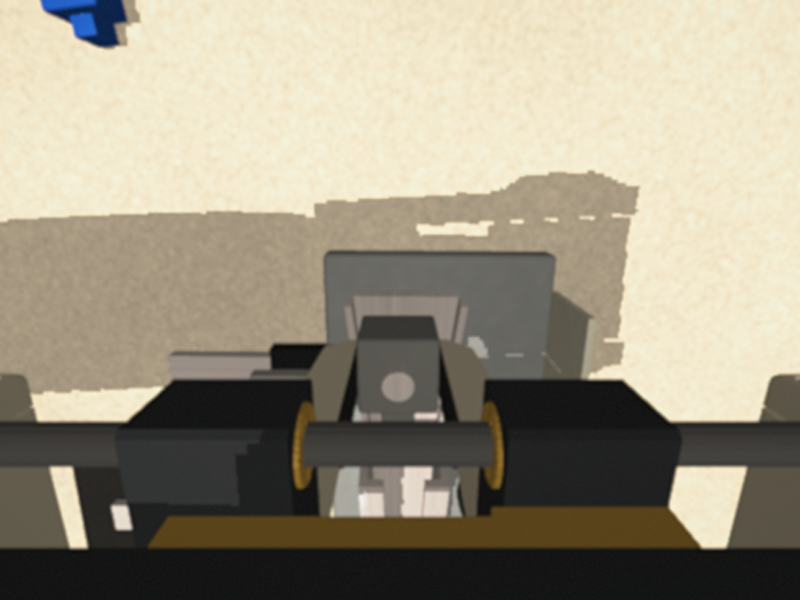

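```bash
python3 -m inch '0.0018 -0.003 0 0 255; 0.0018 -0.003 -0.0025 0 255; 0.0018 -0.003 -0.0025 0 255; 0.0018 -0.003 -0.0025 0 150;0.0018 -0.003 -0.0025 0 150;0.0018 -0.003 -0.0025 0 150;0.0018 -0.003 -0.0025 0 150;0.0018 -0.003 -0.0025 0 120'
python3 -m inch '0 0 0 0 120;0 0 0 0 120;0 0 0.05 0 120; 0 0 0.1 0 120'
python3 - <<'E'
from h import *
s=get_state(); print(s['position'],s['ft_force']); im,d,W,cam=snap("wrist","w15"); im2,*_=snap("scene","sc15"); im3,*_=snap("side","s15")
cv2.imwrite("pics/c15.png",np.hstack([cv2.resize(im2[170:290,170:290],(400,400),interpolation=2),cv2.resize(im3[140:260,220:340],(400,400),interpolation=2)]))
E
```

```text
time_s: 35.8
position: [0.6493, 0.0743, 0.158]
ee_rot: [0.0, 0.697, 0.717, 0.0]
ft_force: [-0.5, -0.9, -0.0]
width: 0.0424
time_s: 36.2
position: [0.6486, 0.0743, 0.2579]
ee_rot: [-0.001, 0.697, 0.717, -0.001]
ft_force: [0.3, -0.2, 1.6]
width: 0.0493
[0.64860769 0.07429168 0.25794692] [ 0.28918507 -0.21530402  1.64035345]
```

View pics/c15.png

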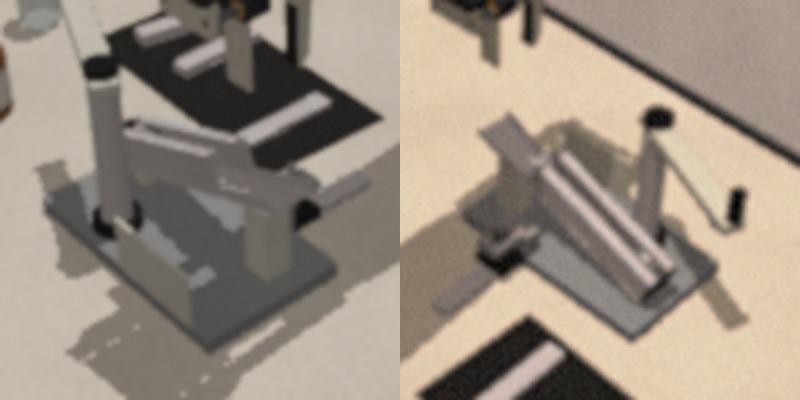

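View pics/w15.png

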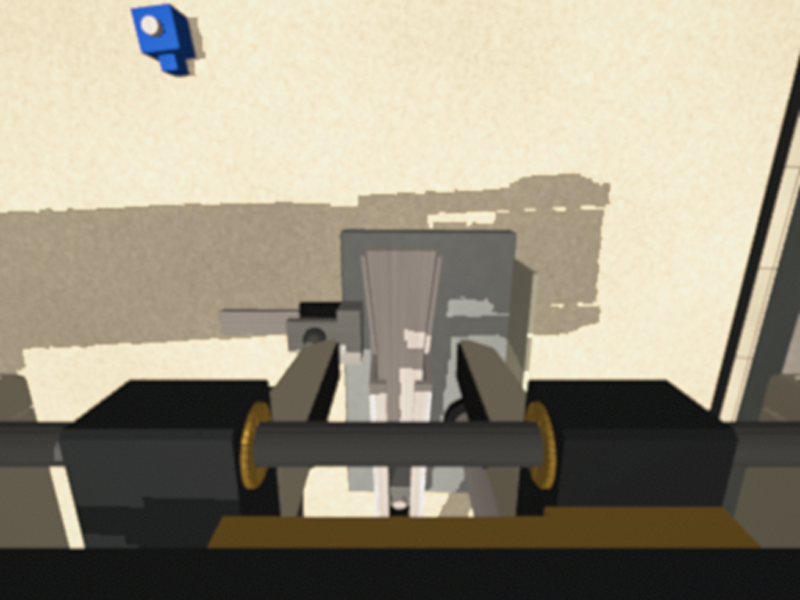

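```bash
python3 -m inch '-0.02 0.04 0 0 120;-0.04 0.08 0 -8 120;-0.06 0.12 0 -16 120;-0.08 0.16 0 -24 120;-0.1 0.19 0 -32 120;-0.13 0.215 0.02 -40 120;-0.13 0.215 0.02 -40 120;-0.13 0.215 0.02 -40 120'
python3 - <<'E'
from h import *
s=get_state(); print(s['position'],s['ee_rot']); im,d,W,cam=snap("wrist","w16"); carriers(W,im,d,(.3,.7),(.2,.55))
E
```

```text
time_s: 37.15
position: [0.5189, 0.2897, 0.2774]
ee_rot: [0.0, 0.899, 0.437, -0.0]
ft_force: [0.2, -0.7, -0.5]
width: 0.0493
[0.51891081 0.28969643 0.27740547] [ 9.38684739e-05  8.99404177e-01  4.37117965e-01 -4.70771615e-05]
px [380.  80.] col [ 31.  40. 240.] zt 29.6 rect [601.5 417.2] [32.1 32.1] 89.9 cap [601.4 417.3] zmax 39.0
   all mean [601.  419.1] hist z [ 15  14 105  41 534  20  63]
px [252. 139.] col [ 30.  39. 239.] zt 29.5 rect [481.8 450. ] [32.  32.3] 71.8 cap [481.9 450. ] zmax 38.4
   all mean [484.  451.1] hist z [ 30  36 102  42 491  28  49]
px [349. 189.] col [147. 159. 163.] zt 29.6 rect [525.  364.8] [31.9 32.1] 55.7 cap [525.2 364.6] zmax 38.3
   all mean [523.3 366.2] hist z [  2   6  79  17 456  18  45]
px [369. 327.] col [125.  75.  45.] zt 29.7 rect [452.5 254.7] [31.9 31.2] 8.3 cap [452.7 254.3] zmax 38.7
   all mean [454.9 253.5] hist z [ 34  15  79  22 344  11  45]
```

View pics/w16.png

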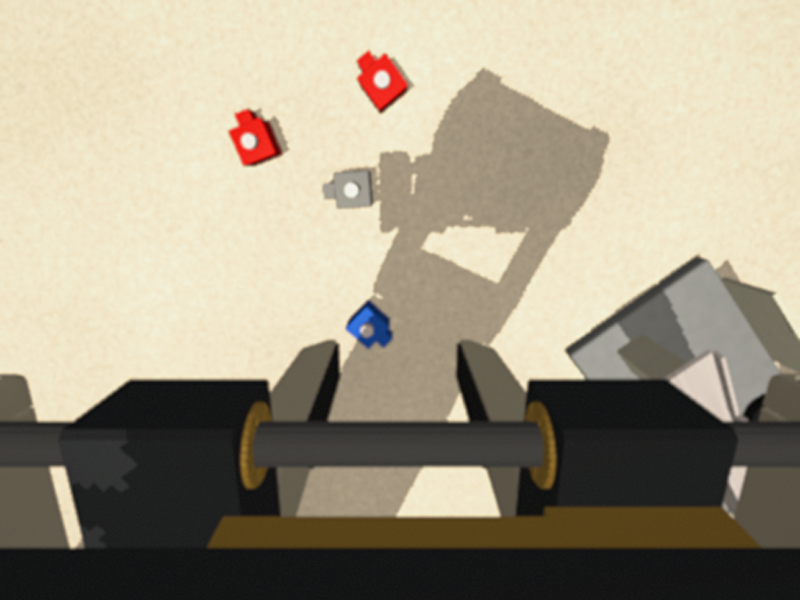

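```bash
python3 -m inch '0.003 0.02 0 -8.5 120;0.006 0.04 0 -17 120;0.0062 0.06 0 -25.5 120;0.0062 0.0752 -0.02 -34 120;0.0062 0.0752 -0.04 -42.5 120;0.0062 0.0752 -0.06 -51 120;0.0062 0.0752 -0.08 -59.5 120;0.0062 0.0752 -0.1 -68 120'
python3 -m inch '0 0 -0.02 -8.5 120;0 0 -0.05 -17 120;0 0 -0.08 -18.1 120;0 0 -0.08 -18.1 120; 0 0 -0.08 -18.1 120'
python3 - <<'E'
from h import *
s=get_state(); print(s['position'],s['ee_rot'],s['joints']); im,d,W,cam=snap("wrist","w17")
e=s['ee_rot']; print(2*np.degrees(np.arctan2(e[2],e[1]))-90)
E
```

```text
time_s: 38.0
position: [0.5261, 0.3633, 0.1756]
ee_rot: [0.001, 0.989, -0.145, -0.001]
ft_force: [0.5, 0.2, -0.2]
width: 0.0495
time_s: 38.5
position: [0.5259, 0.3637, 0.0976]
ee_rot: [0.001, 0.955, -0.296, -0.0]
ft_force: [-0.4, -0.5, 0.7]
width: 0.0495
[0.52589184 0.36367798 0.09762784] [ 6.25539197e-04  9.55325084e-01 -2.95556035e-01 -4.72092709e-04] [ 5.65177521e-01  1.14014165e-01  1.67937873e+00 -9.48556458e-05
  1.34976440e+00  2.73606991e+00]
-124.38177614522331
```

View pics/w17.png

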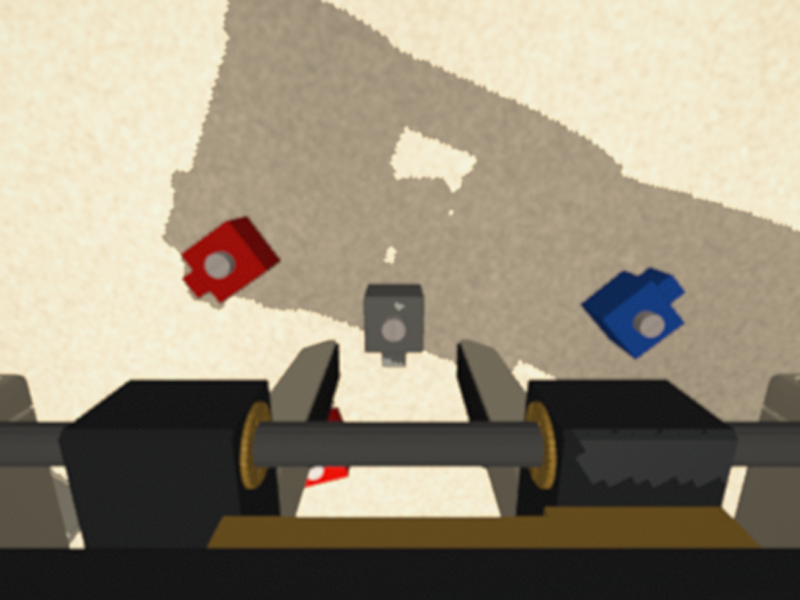

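```bash
python3 -m inch '-0.0008 0.0012 -0.03 0 120;-0.0008 0.0012 -0.0635 0 120;-0.0008 0.0012 -0.0635 0 120;-0.0008 0.0012 -0.0635 0 255;-0.0008 0.0012 -0.0635 0 255;-0.0008 0.0012 -0.0635 0 255;-0.0008 0.0012 -0.0635 0 255;-0.0008 0.0012 -0.0635 0 255'
python3 -m inch '0 0 0 0 255;0 0 0 0 255;0 0 0.04 0 255; 0 0 0.08 0 255;0 0 0.12 0 255; 0 0 0.16 0 255;0 0 0.19 0 255'
python3 -m inch '0.01 -0.02 0 8.5 255;0.02 -0.04 0 17 255;0.03 -0.06 0 25.5 255;0.04 -0.08 0 34 255;0.05 -0.1 0 42.5 255;0.06 -0.12 0 51 255;0.07 -0.14 0 59.5 255;0.08 -0.16 0 68 255'
python3 -m inch '0.01 -0.02 0 8.5 255;0.02 -0.03 0 17 255;0.02 -0.04 0 25.5 255;0.03 -0.05 0 34 255;0.04 -0.06 0 42.5 255;0.042 -0.06 0 51 255;0.043 -0.06 0 57.8 255;0.043 -0.06 0 57.8 255'
python3 - <<'E'
from h import *
s=get_state(); e=s['ee_rot']; print(2*np.degrees(np.arctan2(e[2],e[1]))-90, s['position']); im,d,W,cam=snap("wrist","w18")
E
```

```text
time_s: 39.35
position: [0.5256, 0.3663, 0.0369]
ee_rot: [-0.001, 0.955, -0.296, 0.001]
ft_force: [-0.7, -0.9, 8.3]
width: 0.0318
time_s: 40.05
position: [0.5249, 0.3659, 0.2288]
ee_rot: [-0.001, 0.955, -0.296, 0.001]
ft_force: [-0.2, 0.9, -1.3]
width: 0.0316
time_s: 40.85
position: [0.605, 0.2049, 0.2258]
ee_rot: [0.0, 0.957, 0.292, 0.001]
ft_force: [0.5, 0.5, -1.5]
width: 0.0316
time_s: 41.65
position: [0.6478, 0.1456, 0.2255]
ee_rot: [0.0, 0.698, 0.716, 0.0]
ft_force: [-0.4, 0.7, 0.4]
width: 0.0315
1.4732239897383153 [0.64782638 0.14561809 0.22552205]
```

View pics/w18.png

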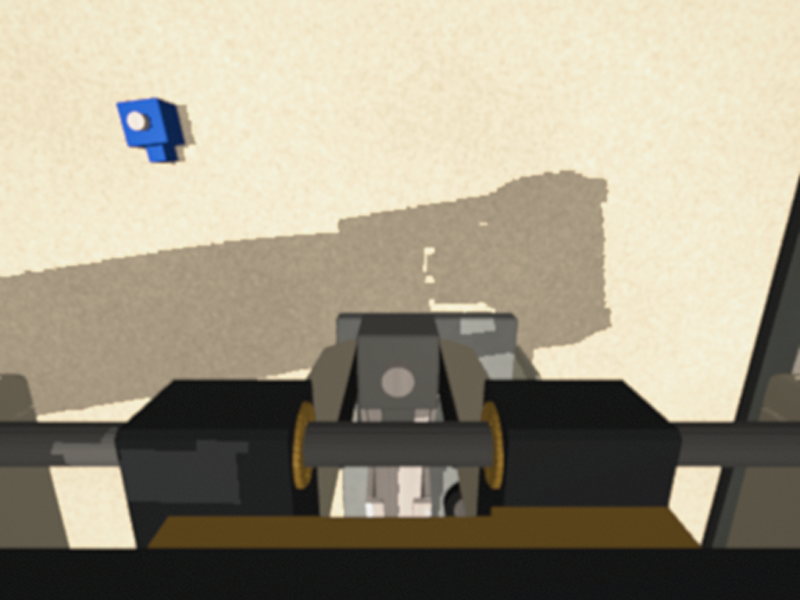

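```bash
python3 -m inch '0.0005 -0.035 0 0 255; 0.001 -0.0706 0 0 255; 0.001 -0.0706 0 0 255; 0.001 -0.0706 -0.03 0 255; 0.001 -0.0706 -0.055 0 255;0.001 -0.0706 -0.0645 0 255;0.001 -0.0706 -0.0645 0 255'
python3 - <<'E'
from h import *
s=get_state(); e=s['ee_rot']; print(s['ft_force'], s['position']); im,d,W,cam=snap("wrist","w19")
E
```

```text
time_s: 42.4
position: [0.6484, 0.0755, 0.1595]
ee_rot: [-0.0, 0.699, 0.715, -0.0]
ft_force: [0.2, 0.5, -0.1]
width: 0.0315
[ 0.18568874  0.47300268 -0.10625889] [0.64835209 0.07547063 0.15948341]
```

View pics/w19.png

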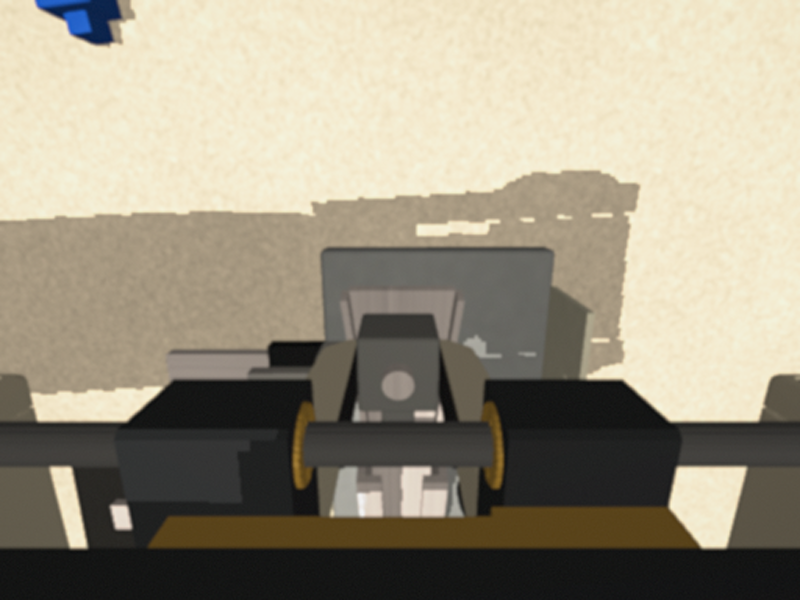

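```bash
python3 -m inch '0.0008 -0.001 -0.001 0 255; 0.0008 -0.001 -0.001 0 255; 0.0008 -0.001 -0.001 0 150;0.0008 -0.001 -0.001 0 150;0.0008 -0.001 -0.001 0 150;0.0008 -0.001 -0.001 0 150;0.0008 -0.001 -0.001 0 120;0.0008 -0.001 -0.001 0 120'
python3 -m inch '0 0 0 0 120;0 0 0 0 120;0 0 0.05 0 120; 0 0 0.1 0 120; 0 -0.05 0.12 0 60; 0 -0.08 0.14 0 0; 0 -0.08 0.14 0 0; 0 -0.08 0.14 0 0'
python3 - <<'E'
from h import *
s=get_state(); print(s['position'],s['ft_force']); im,d,W,cam=snap("wrist","w20"); im2,*_=snap("scene","sc20"); im3,*_=snap("side","s20")
cv2.imwrite("pics/c20.png",np.hstack([cv2.resize(im2[170:290,170:290],(400,400),interpolation=2),cv2.resize(im3[140:260,220:340],(400,400),interpolation=2)]))
E
```

```text
time_s: 43.25
position: [0.6494, 0.0741, 0.1589]
ee_rot: [-0.0, 0.699, 0.715, -0.0]
ft_force: [-0.4, -0.1, -0.0]
width: 0.0475
time_s: 44.05
position: [0.6495, -0.0063, 0.2991]
ee_rot: [0.0, 0.699, 0.715, 0.0]
ft_force: [0.4, 0.9, -1.1]
width: 0.0766
[ 0.64951682 -0.00634032  0.29909998] [ 0.38126139  0.92092773 -1.09842606]
```

View pics/c20.png

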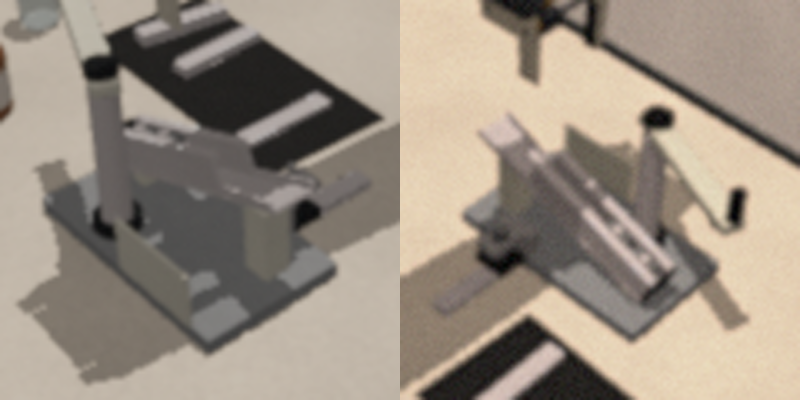

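View pics/w20.png

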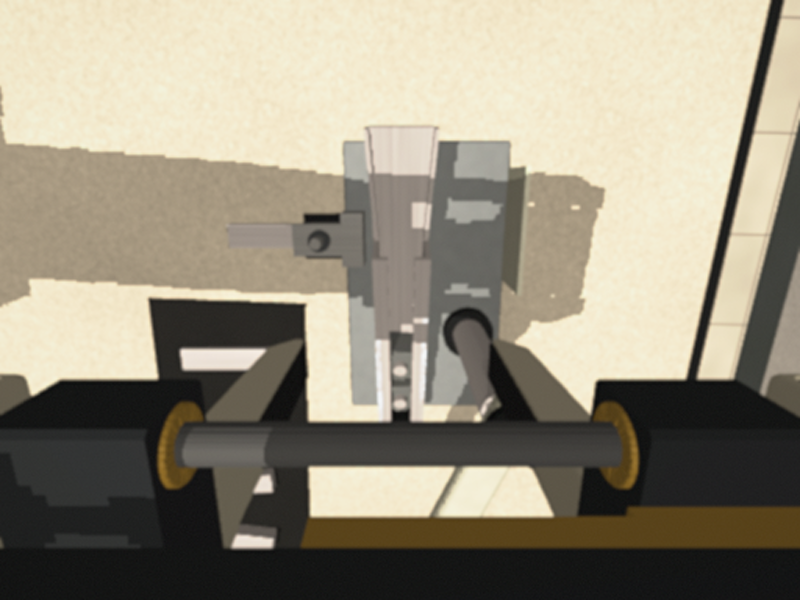

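View pics/s20.png

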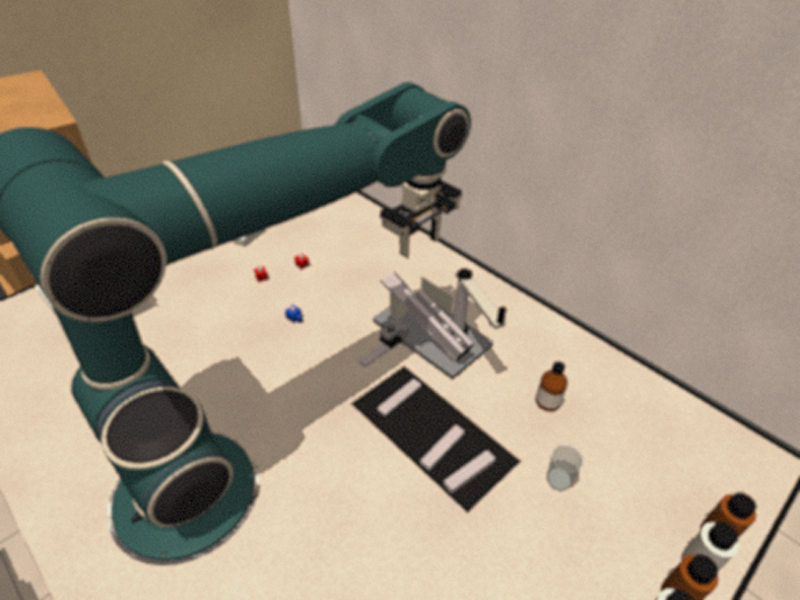

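View pics/sc20.png

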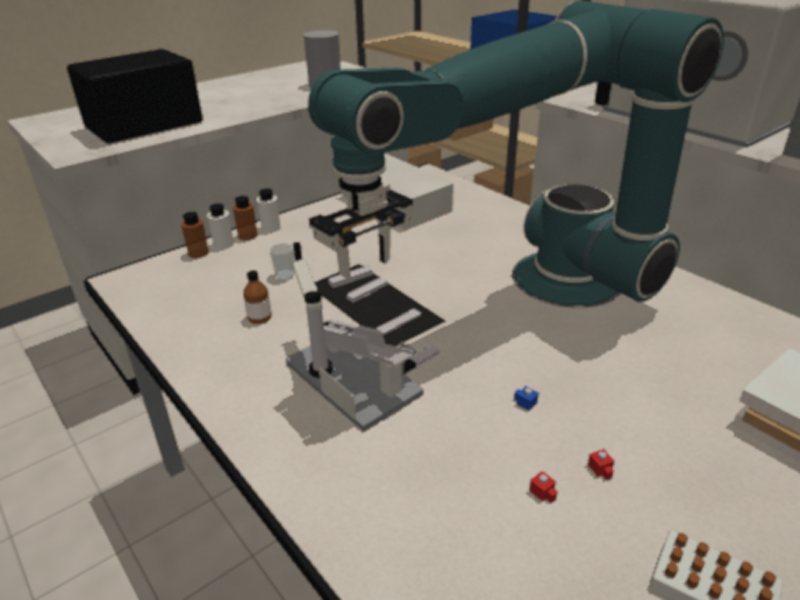

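```bash
python3 -m inch '0.002 -0.045 0.01 0 60;0.004 -0.09 0.01 0 60;0.006 -0.135 0.01 0 60;0.008 -0.18 0.01 0 60;0.0107 -0.22 0.01 0 60;0.0107 -0.2343 0 0 60;0.0107 -0.2343 -0.03 0 60;0.0107 -0.2343 -0.03 0 60'
python3 - <<'E'
from h import *
s=get_state(); print(s['position'],s['ft_force'],s['width']); im,d,W,cam=snap("wrist","w21")
x,y,h=W[...,0],W[...,1],W[...,2]; m=(d>0)&(h>.236)&(h<.25)&(y<-.2)&(abs(x-.66)<.03); q=W[m]; print(len(q),q.min(0),q.max(0))
c=np.array([.7238,-.0855]); r=.167; k0=np.array([.6602,-.2406])
a0=np.arctan2(*(k0-c)[::-1]); print(np.degrees(a0)%360,np.hypot(*(k0-c)))
for n in range(0,18):
    a=a0-2.3*n/16; k=c+r*np.array([np.cos(a),np.sin(a)]); print(n,np.round(k-k0,4), np.round(k,4))
E
```

```text
time_s: 45.0
position: [0.6594, -0.2391, 0.2637]
ee_rot: [-0.003, 0.699, 0.716, -0.001]
ft_force: [0.2, 0.5, -1.0]
width: 0.0711
[ 0.65939649 -0.2391006   0.26371369] [ 0.19794864  0.54430161 -1.03697614] 0.07110362552785925
578 [ 0.65156149 -0.24882522  0.23602639] [ 0.66854282 -0.2312328   0.24476888]
247.70352464646572 0.16763343938486738
0 [0.0002 0.0006] [ 0.6604 -0.24  ]
1 [-0.0212  0.0113] [ 0.639  -0.2293]
2 [-0.041   0.0249] [ 0.6192 -0.2157]
3 [-0.0585  0.0412] [ 0.6017 -0.1994]
4 [-0.0736  0.0599] [ 0.5866 -0.1807]
5 [-0.0858  0.0805] [ 0.5744 -0.1601]
6 [-0.095   0.1027] [ 0.5652 -0.1379]
7 [-0.1008  0.126 ] [ 0.5594 -0.1146]
8 [-0.1033  0.1498] [ 0.5569 -0.0908]
9 [-0.1024  0.1738] [ 0.5578 -0.0668]
10 [-0.098   0.1974] [ 0.5622 -0.0432]
11 [-0.0902  0.2201] [ 0.57   -0.0205]
12 [-0.0793  0.2414] [0.5809 0.0008]
13 [-0.0655  0.261 ] [0.5947 0.0204]
14 [-0.049   0.2784] [0.6112 0.0378]
15 [-0.0302  0.2933] [0.63   0.0527]
16 [-0.0094  0.3053] [0.6508 0.0647]
17 [0.0129 0.3142] [0.6731 0.0736]
```

View pics/w21.png

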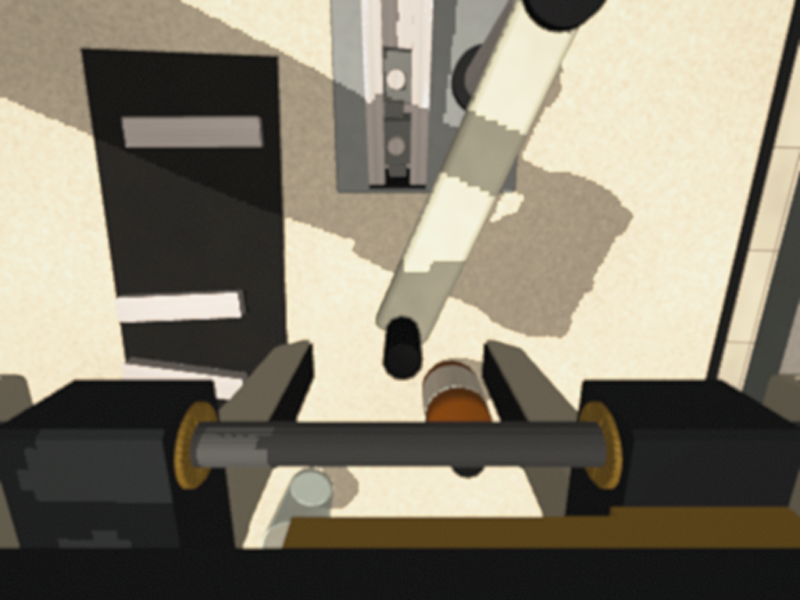

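```bash
python3 - <<'E'
from h import *
z=np.load("pics/w21.npz"); plates(z['W'],z['im'],z['d'])
W=z['W'];im=z['im'];d=z['d'];x,y,h=W[...,0],W[...,1],W[...,2]
m=(d>0)&(im.max(-1)<70)&(h<.006)&(x>.35)&(x<.4)&(y>-.4)&(y<-.06)
for y0 in np.arange(-.34,-.07,.04): 
    s=m&(abs(y-y0)<.006); print(round(y0,2), x[s].min() if s.any() else None)
s=(d>0)&(h>.013)&(h<.019)&(y<-.26)&(y>-.32)&(x>.35)&(x<.42); print(x[s].min())
E
python3 -m inch '0.0006 -0.001 -0.015 0 60;0.0006 -0.001 -0.0275 0 60;0.0006 -0.001 -0.0275 0 255;0.0006 -0.001 -0.0275 0 255;0.0006 -0.001 -0.0275 0 255;0.0006 -0.001 -0.0275 0 255;0.0006 -0.001 -0.0275 0 255;0.0006 -0.001 -0.0275 0 255'
python3 -m inch '0 0 0 0 255;0 0 0 0 255;0 0 0 0 255;0 0 0 0 255'
```

```text
mat z 1.74 [ 461.5 -236.2] [342.2 169. ] 89.36
plate c [ 471.5 -129.9] size [ 23.7 120.9] ang 1.5 top 9.6 thick 7.86
plate c [ 444.6 -291.1] size [ 24.6 120.1] ang 4.2 top 15.74 thick 14.0
plate c [ 441.5 -368.7] size [ 24.4 120.3] ang -6.9 top 18.34 thick 16.6
-0.34 0.37735543809418776
-0.3 None
-0.26 0.3783353155835225
-0.22 0.3786847392184941
-0.18 0.3787390674814361
-0.14 0.3796307944303575
-0.1 0.3789965555930148
0.3839051703511553
time_s: 45.85
position: [0.6608, -0.2412, 0.2417]
ee_rot: [0.0, 0.699, 0.715, 0.0]
ft_force: [-0.4, 0.3, 0.1]
width: 0.028
time_s: 46.25
position: [0.6608, -0.2412, 0.2416]
ee_rot: [0.0, 0.699, 0.715, 0.0]
ft_force: [1.0, 1.3, -0.1]
width: 0.0174
```

```bash
python3 -m inch '-0.0212 0.0113 0 0 255; -0.041 0.0249 0 0 255; -0.0585 0.0412 0 0 255; -0.0736 0.0599 0 0 255'
python3 -m inch '-0.0122 0.0206 0 0 255; -0.0214 0.0428 0 0 255; -0.0272 0.0661 0 0 255; -0.0297 0.0899 0 0 255'
```

```text
time_s: 46.65
position: [0.5866, -0.1812, 0.2414]
ee_rot: [0.001, 0.699, 0.715, 0.0]
ft_force: [9.8, 1.5, -0.8]
width: 0.0175
time_s: 47.05
position: [0.557, -0.0911, 0.2412]
ee_rot: [0.001, 0.699, 0.715, -0.0]
ft_force: [16.0, -3.5, -7.2]
width: 0.0174
```

```bash
python3 -m inch '0.0015 0.024 0 0 255; 0.0059 0.0476 0 0 255; 0.0137 0.0703 0 0 255; 0.0246 0.0916 0 0 255'
python3 -m inch '0.0138 0.0196 0 0 255; 0.0303 0.037 0 0 255; 0.0491 0.0519 0 0 255'
```

```text
time_s: 47.45
position: [0.5796, 0.002, 0.2411]
ee_rot: [-0.003, 0.699, 0.716, -0.002]
ft_force: [-20.8, 6.2, 4.0]
width: 0.0171
time_s: 47.75
position: [0.6285, 0.0568, 0.241]
ee_rot: [-0.005, 0.698, 0.716, -0.0]
ft_force: [-18.5, 20.2, 3.8]
width: 0.017
```

```bash
python3 -m inch '0.01 0.005 0 0 255; 0.018 0.009 0 0 255; 0.018 0.009 0 0 255'
python3 -m inch '0.003 0.001 0 0 255; 0.006 0.002 0 0 255;0.006 0.002 0 0 255'
```

```text
time_s: 48.05
position: [0.6481, 0.0661, 0.241]
ee_rot: [-0.004, 0.697, 0.717, 0.001]
ft_force: [-15.6, 34.3, 2.0]
width: 0.0172
time_s: 48.35
position: [0.651, 0.0668, 0.2408]
ee_rot: [-0.006, 0.698, 0.717, -0.002]
ft_force: [-45.5, 25.8, 9.0]
width: 0.0172
```

```bash
python3 -m inch '0.002 -0.001 0 0 255; 0.005 -0.001 0 0 255;0.005 -0.001 0 0 255'
python3 -m inch '0 0 0 0 120;0 0 0 0 120;0 0 0 0 120;0 0 0 0 120;0 0 0 0 80'
python3 -m inch '0 0 0.05 0 60;0 -0.02 0.09 0 40; 0 -0.05 0.1 0 0; 0 -0.05 0.1 0 0'
python3 - <<'E'
from h import *
s=get_state(); print(s['position'],s['ft_force'],s['width']); im,d,W,cam=snap("wrist","w22")
x,y,h=W[...,0],W[...,1],W[...,2]; m=(d>0)&(h>.236)&(h<.25)&(y>.02)&(abs(x-.65)<.04); q=W[m]; k=(q.min(0)+q.max(0))/2; print(len(q),q.min(0),q.max(0),k)
c=np.array([.7233,-.0860]); a1=np.arctan2(*(k[:2]-c)[::-1]); a2=np.arctan2(*(np.array([.6601,-.2402])-c)[::-1])%6.283; print(a2-a1, np.hypot(*(k[:2]-c)))
E
```

```text
time_s: 48.65
position: [0.6546, 0.0668, 0.2407]
ee_rot: [-0.008, 0.697, 0.717, -0.003]
ft_force: [-60.3, 32.2, 13.3]
width: 0.0247
time_s: 49.15
position: [0.6603, 0.0619, 0.2415]
ee_rot: [0.0, 0.699, 0.715, 0.0]
ft_force: [-0.8, -0.3, 0.1]
width: 0.0536
time_s: 49.55
position: [0.6606, 0.0095, 0.3442]
ee_rot: [0.002, 0.7, 0.715, 0.001]
ft_force: [-0.1, -0.6, -0.5]
width: 0.0845
[0.66058742 0.00948344 0.34415932] [-0.06315586 -0.58539975 -0.47307186] 0.08447359174279634
309 [0.64109596 0.05573949 0.23619337] [0.65809218 0.07250005 0.24450954] [0.64959407 0.06411977 0.24035146]
2.296025981695085 0.1672378849562341
```

View pics/w22.png

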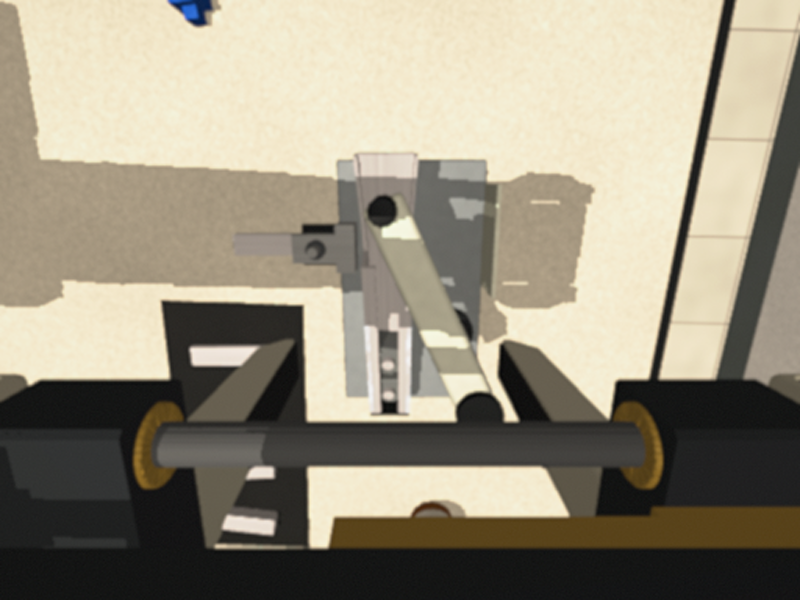

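```bash
python3 -m inch '-0.1 -0.03 0.03 0 0;-0.1 -0.03 0.03 0 0;-0.1 -0.06 0.03 0 0;-0.1 -0.06 0.03 0 0'
python3 - <<'E'
from h import *
im,d,W,cam=snap("scene","sc23"); im2,d2,W2,c2=snap("side","s23"); snap("wrist","w23")
for n,I,D,V in (("scene",im,d,W),("side",im2,d2,W2)):
    x,y,h=V[...,0],V[...,1],V[...,2]
    m=((D>0)&(h>.018)&(h<.06)&(x>-.5)&(x<.97)&(abs(y)<1)).astype(np.uint8)
    k,l,s,c=cv2.connectedComponentsWithStats(m)
    for j in range(1,k):
        if 25<s[j,4]<600: q=l==j; print(n,np.round(c[j]/.64),s[j,4],np.round(np.median(V[q],0),3),np.median(I[q],0))
E
```

```text
time_s: 50.0
position: [0.5589, -0.0495, 0.3721]
ee_rot: [0.001, 0.699, 0.715, 0.0]
ft_force: [0.7, 0.2, -0.3]
width: 0.093
scene [349. 189.] 66 [ 0.147 -0.775  0.038] [84. 93. 96.]
scene [412. 209.] 426 [ 0.122 -0.49   0.041] [85. 93. 97.]
scene [270. 219.] 107 [ 0.461 -0.753  0.039] [101. 109. 113.]
scene [246. 227.] 105 [ 0.54  -0.752  0.04 ] [25. 44. 71.]
scene [222. 235.] 110 [ 0.619 -0.754  0.039] [100.  107.5 112. ]
scene [197. 245.] 119 [ 0.697 -0.752  0.038] [25. 43. 71.]
scene [284. 267.] 114 [ 0.575 -0.48   0.04 ] [113.5 119.  120. ]
scene [561. 277.] 353 [0.071 0.04  0.038] [51. 53. 39.]
scene [258. 309.] 152 [ 0.726 -0.345  0.039] [103.  111.5 120. ]
scene [407. 365.] 48 [0.575 0.033 0.022] [22.  22.5 23.5]
scene [527. 395.] 112 [0.458 0.259 0.027] [130.  74.  41.]
scene [770. 426.] 544 [0.206 0.613 0.047] [ 65.  85. 103.]
scene [603. 460.] 157 [0.487 0.459 0.027] [ 42.  44. 154.]
scene [544. 483.] 168 [0.606 0.426 0.027] [ 43.  45. 158.]
side [246. 233.] 126 [0.549 0.632 0.031] [147.5 164.5 172.5]
side [301. 259.] 54 [0.597 0.413 0.031] [ 52.5  59.  184. ]
side [260. 271.] 55 [0.48  0.446 0.031] [ 68.  79. 187.]
side [133. 303.] 180 [0.16  0.557 0.033] [100. 112. 128.]
side [293. 312.] 74 [0.449 0.25  0.031] [149.   82.5  62.5]
side [548. 399.] 135 [ 0.689 -0.381  0.039] [115. 130. 145.]
side [469. 469.] 229 [ 0.44  -0.367  0.02 ] [182. 190. 211.]
side [566. 461.] 121 [ 0.587 -0.496  0.042] [133. 148. 157.]
side [559. 478.] 113 [ 0.541 -0.51   0.04 ] [146. 157. 157.]
side [188. 516.] 353 [-0.028 -0.075  0.021] [53. 56. 39.]
side [708. 518.] 36 [ 0.675 -0.752  0.044] [57. 72. 92.]
side [689. 549.] 40 [ 0.593 -0.753  0.044] [ 85.  96. 108.]
side [669. 582.] 55 [ 0.513 -0.754  0.045] [24. 40. 69.]
```

View pics/sc23.png

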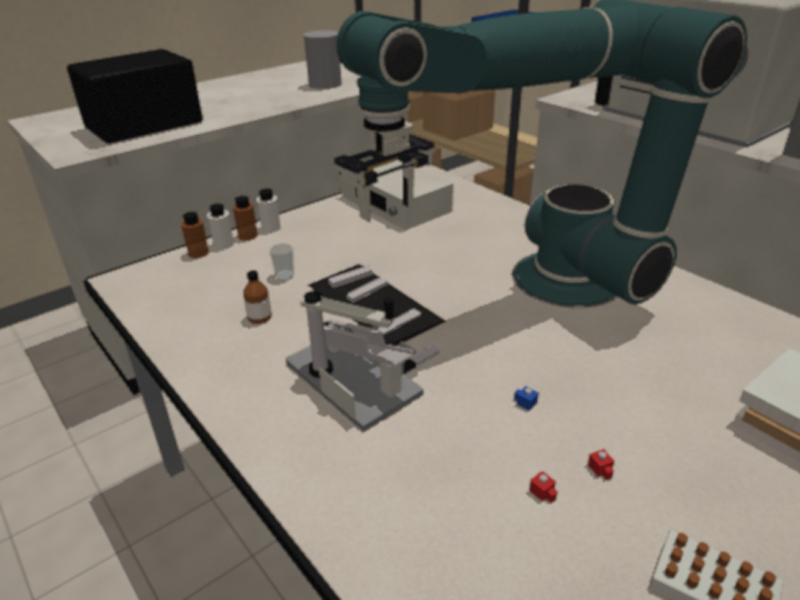

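View pics/s23.png

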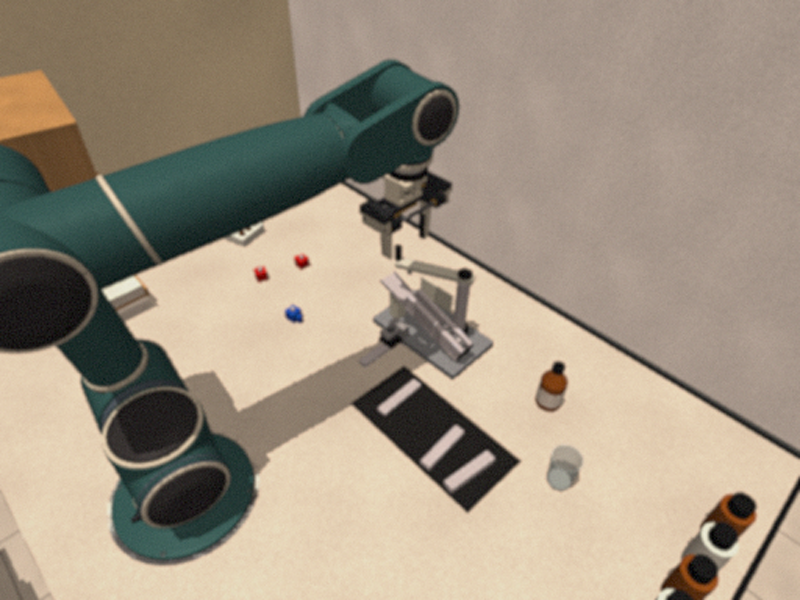

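View pics/w23.png

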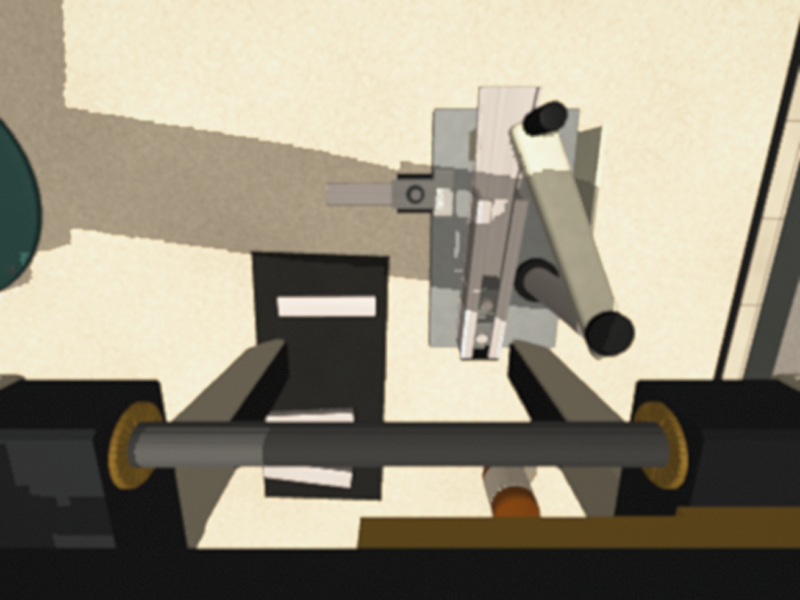

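```bash
python3 -c "
from cell import *
print(close_job())"
```

```text
the job is handed in; nothing more can be done
None
```

The feeder is ready and the job was handed in at about 50 s of the 210 s allowed, done in the order you asked.

- **Sampling arm out:** I swung it round to the low-end stop. Pushing on brought the force at the knob up to about 60 N without the knob moving.
- **Packing plates:** plates 8 and 11 slid in. Plate 14 stopped at the foot's front edge at about 36 N, so I did not try 17. Plate 11 is pushed fully in under the middle of the foot, and 8, 14 and 17 lie on the mat. The foot's measured top, about 23 mm, implies a gap of about 11 mm, which fits this result.
- **Vial carriers:** I found only two grey carriers on the bench. Both went nose first into the tube, and their caps show one behind the other in the slot at the low end.
- **Sampling arm home:** it is back at its stop over the trough, 2.296 rad from the other stop against the 2.3 rad stated.

Forces reached about 43 N when plate 11 first touched down on the bench, and 60–70 N at the arm's two stops. All of these acted through the fingers and stayed well under the 120 N wrist limit. In the last pictures the beaker, the bottle and the red and blue look-alikes stand where they were. None of the checks failed or disagreed.

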